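# Turn the drying rice crackers with the right turner

## Robot

A 6-joint arm with a two-finger parallel gripper is mounted at the origin on the work surface. World frame = base frame: x ahead of the robot, y to its left, z up, the work surface at z = 0. Lengths are in mm, angles in degrees, forces in N, time in s.
With the tool pointing down it reaches from about 275 to 1000 mm from the base axis. Payload 8.4 kg.
Tool frame: the origin (TCP) lies midway between the tips of the shut fingers; the grasp point (between the pads) lies 19 mm behind it; z points along the fingers, y is the direction in which the jaws open and shut (so a half turn about z gives the same grasp; the last joint's range is limited). The gripper opens to 85 mm and grips with 20 to 120 N. Pads are 22 mm wide; open, the fingers measure 114 mm over their backs; the gripper's body (76 mm by 85 mm) begins 54 mm behind the grasp point. The pads swing forward as they close: fully open they stand 13 mm farther back than shut.
Start: joints at [67.529, 20.225, 93.587, -0, 66.188, -0.138], TCP at [237.501, 578.118, 201.881] pointing down, gripper open.
Joint ranges: [-150.9, 150.9], [-52.94, 120.26], [3.33, 152.33], [-74.26, 254.26], [0, 154.13], [-172.89, 172.89]. Speed limits (degrees/s): [127.2, 127.2, 159.86, 180, 180, 180].

## Interface

Orientations are given as a 3x3 rotation matrix whose columns are the frame's x, y, z axes.
In Python, from plant import bot gives the robot as it stands.
- The arm moves only by the shell command python3 -m creep 'ROWS' [FORCE]. ROWS is JSON, a list of rows, each a list of 3 entries, a list of its own where there are three numbers: the opening, from 0 (shut) to 1 (fully open), then the shift along the tool's x, y, z in m, then the turn, a rotation vector about the tool's x, y, z in rad. In form: [[grip, [x, y, z], [ax, ay, az]], ...]. A call has 1 to 10 rows; each row shifts and turns the commanded pose from where the row before left it, along the tool's axes as they then stand; what a row does not reach is not made up. A row lasts 1/10 s, in which the tool goes at most 50 mm and 8.59 degrees, less where a joint would pass 70% of its speed; a pose out of reach is approached as far as the arm can. A call is refused whole if a number of a shift passes 0.05 or a number of a turn 0.15, either way. A call with a gripper value outside its range is refused whole. The fingers move at their own pace and stop on an object; FORCE is the grip in N (left out, the last holds). Time passes only in rows, so rows that do not move let the fingers close. It gives the time, the measured TCP pose, the force and the opening at its end, in the units of the state.
- bot.observe(): the state, without advancing time (a new reading comes with each control period).
- bot.get_image(name): name is "side" or "top"; returns (picture, depth): 420x560x3 uint8, red, green, blue; 420x560 float32, mm along the optical axis (not along the pixel's ray), 0 where there is no reading.
- bot.get_calibration(name): a dict with "intrinsics" (3x3 intrinsics, pixels), "dist" ([k1, k2, p1, p2, k3] as OpenCV has them; the pictures are not rectified), "rvec" (rotation vector, rad) and "tvec" (3), from world to camera coordinates, as OpenCV has them. Camera axes: x right, y down, z forward; pixel columns grow to the right and rows downward; lengths in mm; the calibration is good to about 2 mm. A picture is of the moment at which its call begins. get_calibration takes no time and is no camera call.
- bot.job_done(): hands the job in, once; it reports no verdict.
The state is a dict: "time_s": time; "qpos": joint angles; "joint_velocities": joint speeds; "joint_efforts": joint torques, N m; "position": TCP position; "ee_rot": TCP orientation; "contact_force": force on the tool from outside, world axes, zero at the start; "ft_torque": the same for the moment, N m; "grip_width": opening from 0.0 (shut) to 1.0 (fully open).
Only numpy, scipy, OpenCV 4.12 (cv2) and the standard library are available. Lean on these libraries where they do the work, as an engineer would, in place of code of your own. Each camera call takes 0.05 s, during which the arm holds its last target.

## Task

Half-dried rice-cracker rounds lie on the wooden drying board, and every one of them is to be turned over so that its damp, ridged underside faces up. First clear the board: stand the tea tin and the sugar pot upright in the middle of the two bamboo coasters, one on each; then take the middle-sized of the three turners, turn each round with it low over the board, and lay that turner back in its own notch of the tool rest as you found it. It is food, so neither the fingers nor the arm may touch the rounds; leave the other two turners and everything else alone, and do not tip the tin or the pot over.

Things in the scene. Friction and masses are not known exactly. Their poses are not given: they have to be found in the camera images.
- board: Fixed drying board of pale sanded wood, 300 (its x) x 520 (its y), top surface 14 above the shelf top. Origin: under its centre, at shelf height. Dough does not slide easily on it (friction about 0.9; elsewhere about 0.6).
- round1: Round of pale rigid dough, 90 across, 16 thick; each face has a flat centre 54 across and slopes to a rim 4 thick that stands 6 clear of the board, so a blade gets under. Origin: centre of the ridged face, which is down at the start; z points to the smooth face. Turned over, z points down and the origin is on top, 16 above the board. About 60 g. May be absent (None).
- round2: Another round like round1, same size and axes: origin at the centre of the ridged face, z towards the smooth face. May be absent (None).
- round3: Another round like round1, same size and axes: origin at the centre of the ridged face, z towards the smooth face. May be absent (None).
- round4: Another round like round1, same size and axes: origin at the centre of the ridged face, z towards the smooth face. May be absent (None).
- turner_middle: Turner to use. Blade 70 long x 60 wide x 2 thick, steel, flat. A neck rises from 66 to 100 behind the front edge; straight wooden handle, 16 wide x 14 high, runs from 100 to 215 behind it, parallel to the blade, axis 50 above the blade's underside. Origin: middle of the front edge, on the underside; x points forwards away from the handle, z up. 90 g. At the start level, blade flat on the shelf top, handle's rear in a notch.
- turner_middle_grip (a point): On the handle axis of the middle turner, 120 behind the blade's front edge and 50 above its underside, near the centre of mass: a good place to grip.
- turner_narrow: Look-alike turner, not to be used: like turner_middle in all but its blade, which is 40 wide. Origin and axes alike.
- turner_wide: Look-alike turner, not to be used: like turner_middle in all but its blade, which is 80 wide. Origin and axes alike.
- rest: Fixed wooden tool rest: bar 34 x 240, long along its y, with three open-topped notches 28 wide at y = -75, 0 and 75; notch floors 43 and the bar's top 55 above the shelf top. The turners lie in the notches in any order, pointing along the rest's x, blade front edges 195 from the bar's centre line. Origin: under its centre, at shelf height.
- tin: Stainless tea tin with a press-fit cap (cap stays on), 62 in diameter, 104 high, 220 g, standing upright on the board. Origin: centre of its underside, z up.
- coaster1: Round bamboo coaster, 100 in diameter, 8 thick, fixed to the shelf top. Origin: centre of its underside.
- coaster2: The second bamboo coaster, just like the first; either may take the tin or the pot.
- sugar_pot: White ceramic sugar pot standing on the board: straight round body 66 in diameter and 60 high, flip-top lid (stays shut) and knob above it to 85 high. Best gripped round the body, 45 above its underside. 280 g. Origin: centre of its underside, z up.
- egg_holder: White plastic egg holder, 105 x 155, 60 high with eggs. Origin: centre of its underside. Leave alone.
- mug: Ceramic mug, 76 wide, 85 high, handle on its y side. Origin: centre of its underside. Leave alone.
- soy_bottle: Amber glass bottle, 52 wide, 150 high. Origin: centre of its underside. Leave alone.
- teacup: White teacup, 72 wide, 65 high. Origin: centre of its underside. Leave alone.
- spice_jar: Glass spice jar, 56 wide, 85 high. Origin: centre of its underside. Leave alone.

How it is judged:
By the outcome, as a careful person would: the job done as asked, in the order asked, and still so for the second after the job is handed in, with the robot touching nothing.
Of round1, round2, round3, round4 only 3 to 4 are there at a start; the rules pass over those that are not, and their reading is None.
At some moment in a run one of round1, round2, round3, round4 may be knocked a few centimetres aside while the robot is not near it.
It also fails if it takes over 200 s, if anything falls off the work surface, if the arm or the gripper's body presses on something with over 40 N, if the wrist force passes 120 N, or if a joint passes its speed limit or range.

## Working session

There is one attempt and no reset: what is moved stays moved. The work goes in short steps, Python scripts to look and compute and a shell command to move; the robot and the scene stay as the last step left them, time stands still between calls to the robot, and variables do not carry over. Pictures are saved under pics/ and viewed, and the job is handed in when it is done.

```bash
ls; mkdir -p pics
cat > h.py <<'E'
import numpy as np, cv2, json
from plant import bot
def snap(name,fn=None):
    im,d=bot.get_image(name)
    np.savez(f'pics/{fn}.npz',im=im,d=d)
    cv2.imwrite(f'pics/{fn}.png',im[:,:,::-1])
    return im,d
def cal(name):
    c=bot.get_calibration(name); K=np.array(c['intrinsics'],float); D=np.array(c['dist'],float)
    R=cv2.Rodrigues(np.array(c['rvec'],float))[0]; t=np.array(c['tvec'],float).reshape(3)
    return K,D,R,t
def ray(name,uv):
    K,D,R,t=cal(name)
    p=cv2.undistortPoints(np.array(uv,float).reshape(-1,1,2),K,D).reshape(-1,2)
    d=np.c_[p,np.ones(len(p))]@R
    return -R.T@t,d
def onplane(name,uv,z):
    o,d=ray(name,uv)
    s=(z-o[2])/d[:,2]
    return o+d*s[:,None]
def deproj(name,d):
    K,D,R,t=cal(name); h,w=d.shape
    u,v=np.meshgrid(np.arange(w),np.arange(h))
    p=cv2.undistortPoints(np.c_[u.ravel(),v.ravel()].astype(float).reshape(-1,1,2),K,D).reshape(-1,2)
    P=np.c_[p,np.ones(len(p))]*d.ravel()[:,None]
    W=(P-t)@R
    W[d.ravel()==0]=np.nan
    return W.reshape(h,w,3)
def proj(name,P):
    K,D,R,t=cal(name)
    return cv2.projectPoints(np.array(P,float).reshape(-1,1,3),cv2.Rodrigues(R)[0],t,K,D)[0].reshape(-1,2)
E
python3 - <<'E'
from h import *
for n in('top','side'):
    im,d=snap(n,n+'0'); K,D,R,t=cal(n); print(n,K.tolist(),D,(-R.T@t).round(),R.round(2).tolist(),(d>0).mean())
print(bot.observe())
E
```

```text
pics
top [[430.26312010644665, 0.0, 278.7847119900467], [0.0, 430.26312010644665, 213.54696093357313], [0.0, 0.0, 1.0]] [0.04013347 0.         0.         0.         0.        ] [ 451.   64. 1198.] [[0.02, -1.0, 0.01], [-0.99, -0.02, -0.12], [0.12, -0.01, -0.99]] 0.9962074829931973
side [[517.5687786602973, 0.0, 268.68537327886065], [0.0, 517.5687786602973, 213.02341590713544], [0.0, 0.0, 1.0]] [-0.05246057  0.          0.          0.          0.        ] [-108. -794. 1216.] [[0.77, -0.64, -0.02], [-0.48, -0.55, -0.68], [0.43, 0.53, -0.73]] 0.9957482993197279
{'time_s': 0.1, 'qpos': array([ 6.75286783e+01,  2.02581062e+01,  9.36255655e+01, -1.11051156e-03,
        6.61877586e+01, -1.36934847e-01]), 'joint_velocities': array([ 0.02442502, -0.00922692, -0.11827535, -0.00161414,  0.10637046,
       -0.11268574]), 'joint_efforts': array([-1.08385135e-03, -6.06350470e+01, -3.42818356e+01, -4.97479084e-05,
        4.11950285e-03,  6.56025327e-05]), 'position': array([237.32762336, 577.67886359, 201.23566425]), 'ee_rot': array([[-9.24984797e-01,  3.80003834e-01, -4.60126513e-04],
       [ 3.80004112e-01,  9.24984071e-01, -1.15881062e-03],
       [-1.47427833e-05, -1.24673217e-03, -9.99999223e-01]]), 'contact_force': array([-0.38752267,  0.01634421,  0.291769  ]), 'ft_torque': array([ 0.01778333, -0.03505852, -0.03606763]), 'grip_width': 0.9989585417119741}
```

View pics/top0.png

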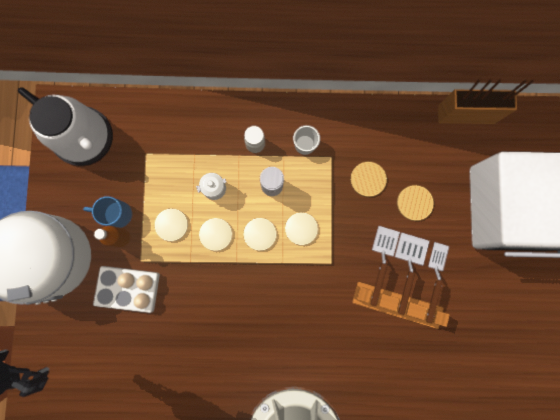

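View pics/side0.png

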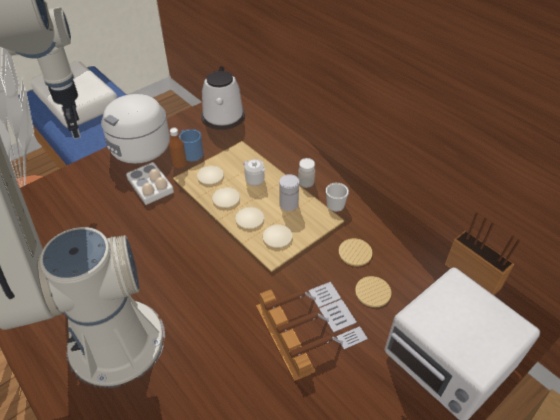

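The top view shows four rounds at about (171,225), (215,234), (260,234) and (302,229). The pot is at (211,186), the tin at (271,180), the coasters at (368,180) and (415,203), and the turner blades at (385,241), (411,249) and (439,256). Next I'll measure them.

```bash
cat > m.py <<'E'
from h import *
im=np.load('pics/top0.npz')['im']; d=np.load('pics/top0.npz')['d']
W=deproj('top',d); Z=W[:,:,2]
hsv=cv2.cvtColor(im,cv2.COLOR_RGB2HSV)
# shelf & board
print('shelf z',np.nanmedian(Z[300:340,200:300]),'board',np.nanmedian(Z[205:215,235:250]))
for (u,v) in[(171,225),(215,234),(260,234),(302,229),(211,186),(271,180),(368,180),(415,203),(385,241),(411,249),(439,256)]:
    print((u,v),W[v,u].round(1),hsv[v,u])
def blobs(mask,amin=30):
    n,l,s,c=cv2.connectedComponentsWithStats(mask.astype(np.uint8))
    return [(s[i],c[i],l==i) for i in range(1,n) if s[i][4]>=amin]
# rounds by Z above board & low sat
m=(hsv[:,:,1]<90)&(hsv[:,:,2]>130)
m[:195]=0;m[260:]=0;m[:,:145]=0;m[:,330:]=0
for s,c,l in blobs(m,200): print('round',s,c.round(1),onplane('top',c,24)[0].round(1))
b=(hsv[:,:,1]<70)&(hsv[:,:,2]>100); 
sub=np.zeros_like(b); sub[225:275,365:455]=b[225:275,365:455]
for s,c,l in blobs(sub,60):
    cnt=cv2.findContours(l.astype(np.uint8),0,2)[0]; cnt=max(cnt,key=cv2.contourArea)
    P=onplane('top',cnt.reshape(-1,2),2)[:,:2].astype(np.float32)
    print('blade',s,c.round(1),cv2.minAreaRect(P),onplane('top',c,2)[0].round(1))
E
python3 m.py
python3 - <<'E'
import cv2
im=cv2.imread('pics/top0.png')
a=cv2.resize(im[130:340,340:460],None,fx=4,fy=2.8*4/2.8,interpolation=2)[:,:]
b=im[215:335,345:465]
cv2.imwrite('pics/crop1.png',cv2.resize(b,None,fx=5,fy=5,interpolation=2))
E
```

```text
shelf z -1.0242722721460347 board 12.82913902895441
(171, 225) [550.8 342.4  31.8] [ 24  39 249]
(215, 234) [528.9 223.4  29.1] [ 24  40 249]
(260, 234) [531.1 101.5  30.7] [ 23  41 249]
(302, 229) [547.1 -12.6  28.2] [ 23  42 248]
(211, 186) [649.2 229.5  93. ] [ 19  22 164]
(271, 180) [663.9  73.9 115.5] [  0   7 214]
(368, 180) [ 691.  -198.2    6.1] [ 18 138 227]
(415, 203) [ 628.7 -330.2    2.7] [ 18 138 226]
(385, 241) [ 520.4 -245.4    1.7] [165   5 201]
(411, 249) [ 499.7 -316.4    3.8] [165   5 206]
(439, 256) [ 482.1 -393.7    2. ] [150   3 160]
round [154 209  34  32 857] [170.6 224.4] [553.  345.5  24. ]
round [285 212  33  33 847] [301.1 228.3] [549.3 -10.4  24. ]
round [199 218  33  33 863] [215.1 233.9] [529.4 223.8  24. ]
round [243 218  34  33 854] [259.5 233.8] [532.1 103.1  24. ]
blade [ 372  226   57   46 1446] [400.3 246. ] ((497.773681640625, -284.34735107421875), (147.82925415039062, 97.60932159423828), 74.62464141845703) [ 507.5 -287.4    2. ]
blade [428 242  21  33 432] [438.1 257. ] ((475.46575927734375, -389.7358703613281), (42.1801643371582, 85.52420043945312), 74.49108123779297) [ 479.4 -391.2    2. ]
```

View pics/crop1.png

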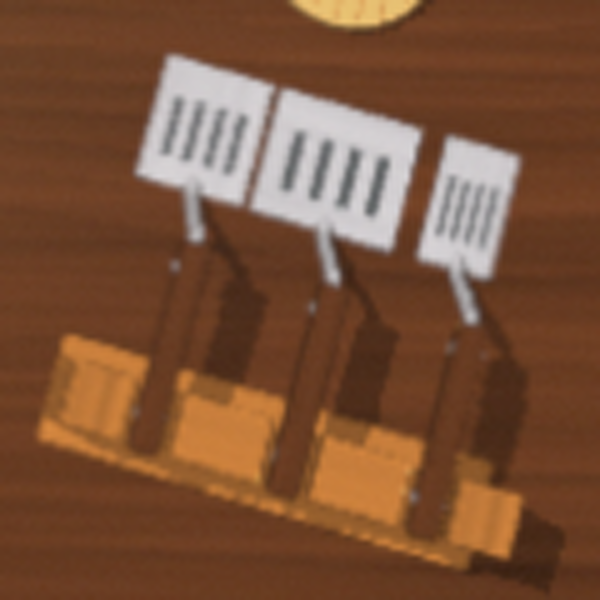

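```bash
cat > m2.py <<'E'
from h import *
ims={n:np.load(f'pics/{n}0.npz') for n in('top','side')}
def blobs(mask,amin=30):
    n,l,s,c=cv2.connectedComponentsWithStats(mask.astype(np.uint8))
    return [(s[i],c[i],l==i) for i in range(1,n) if s[i][4]>=amin]
for n in('top','side'):
    im=ims[n]['im'];d=ims[n]['d'];W=deproj(n,d);hsv=cv2.cvtColor(im,cv2.COLOR_RGB2HSV)
    z=W[:,:,2]; X=W[:,:,0];Y=W[:,:,1]
    print('==',n)
    # board: by depth 8..40 and colour, region
    bm=(hsv[:,:,0]>14)&(hsv[:,:,0]<28)&(hsv[:,:,2]>120)&(X>350)&(X<800)&(Y>-150)&(Y<480)&(z>4)
    bm=cv2.morphologyEx(bm.astype(np.uint8),cv2.MORPH_OPEN,np.ones((3,3)))
    bl=max(blobs(bm),key=lambda b:b[0][4])
    c=max(cv2.findContours(bl[2].astype(np.uint8),0,2)[0],key=cv2.contourArea)
    P=onplane(n,c.reshape(-1,2),14)[:,:2].astype(np.float32)
    r=cv2.minAreaRect(P);print('board',r,cv2.boxPoints(r).round().tolist())
    # coasters
    cm=(hsv[:,:,0]>12)&(hsv[:,:,0]<26)&(hsv[:,:,1]>80)&(hsv[:,:,2]>150)&(X>560)&(X<780)&(Y<-130)&(Y>-420)
    for s,ce,l in blobs(cm,150):
        c=max(cv2.findContours(l.astype(np.uint8),0,2)[0],key=cv2.contourArea)
        P=onplane(n,c.reshape(-1,2),8)[:,:2].astype(np.float32)
        print('coaster',cv2.minEnclosingCircle(P),onplane(n,ce,8)[0].round(1))
    # rounds: pale
    rm=(hsv[:,:,1]<95)&(hsv[:,:,2]>150)&(X>460)&(X<610)&(Y>-100)&(Y<420)&(z>10)&(z<45)
    for s,ce,l in blobs(rm,200):
        c=max(cv2.findContours(l.astype(np.uint8),0,2)[0],key=cv2.contourArea)
        P=onplane(n,c.reshape(-1,2),22)[:,:2].astype(np.float32)
        print('round',s[4],cv2.minEnclosingCircle(P),onplane(n,ce,22)[0].round(1))
    for nm,(x0,y0),zr in(('tin',(664,74),(108,125)),('pot',(650,229),(60,110)),('potlid',(650,229),(88,110))):
        tm=(np.hypot(X-x0,Y-y0)<60)&(z>zr[0])&(z<zr[1])
        pts=W[tm]; 
        if len(pts)>3:
            ccc=cv2.minEnclosingCircle(pts[:,:2].astype(np.float32)); print(nm,len(pts),np.median(pts,0).round(1),ccc,pts.max(0).round(),pts.min(0).round())
    # blades
    bm=(hsv[:,:,1]<70)&(hsv[:,:,2]>90)&(X>430)&(X<600)&(Y<-190)&(Y>-460)&(z<30)
    cv2.imwrite(f'pics/bl_{n}.png',bm*255)
E
python3 m2.py
python3 - <<'E'
import cv2
im=cv2.imread('pics/side0.png')
cv2.imwrite('pics/crop2.png',cv2.resize(im[265:385,250:380],None,fx=5,fy=5,interpolation=2))
im=cv2.imread('pics/top0.png')
cv2.imwrite('pics/crop3.png',cv2.resize(im[115:275,135:345],None,fx=3.8,fy=3.7,interpolation=2))
E
```

```text
== top
board ((603.7461547851562, 166.95657348632812), (298.9919128417969, 515.024169921875), 0.2861901819705963) [[453.0, 424.0], [456.0, -91.0], [755.0, -90.0], [752.0, 425.0]]
coaster ((694.8995971679688, -197.90814208984375), 50.77462387084961) [ 694.9 -198.3    8. ]
coaster ((630.1563720703125, -328.5340576171875), 50.6466064453125) [ 629.9 -328.5    8. ]
round 867 ((553.3444213867188, 345.9463806152344), 45.6280632019043) [553.4 345.8  22. ]
round 852 ((549.931396484375, -10.496332168579102), 45.456050872802734) [549.5 -10.4  22. ]
round 864 ((529.7630004882812, 223.94461059570312), 45.47663497924805) [529.5 224.2  22. ]
round 862 ((532.394775390625, 102.9692611694336), 45.56044006347656) [532.4 103.1  22. ]
tin 453 [668.5  73.8 116.6] ((669.71728515625, 73.3908462524414), 31.131441116333008) [699. 103. 123.] [639.  43. 109.]
pot 528 [652.9 230.4  84.1] ((656.8572387695312, 232.90003967285156), 39.05724334716797) [687. 271. 100.] [624. 195.  61.]
potlid 102 [655.9 231.6  89.8] ((654.0043334960938, 231.94671630859375), 22.671653747558594) [676. 252. 100.] [636. 210.  88.]
== sid
[... 231 characters left out ...]
695129394531) [ 695.4 -200.5    8. ]
coaster ((630.7529296875, -330.74847412109375), 51.40924072265625) [ 630.4 -331.8    8. ]
round 3902 ((530.0411987304688, 159.4359893798828), 263.9078674316406) [536.1 125.2  22. ]
tin 253 [665.4  66.4 117.5] ((667.006103515625, 69.35012817382812), 32.87841796875) [699. 102. 124.] [637.  39. 108.]
pot 307 [646.9 219.2  83.5] ((654.852294921875, 230.26535034179688), 39.56327819824219) [687. 269. 102.] [620. 192.  60.]
potlid 68 [653.8 224.4  91.4] ((651.7378540039062, 226.4877166748047), 27.307518005371094) [678. 254. 102.] [630. 199.  88.][ WARN:0@0.709] global loadsave.cpp:1063 imwrite_ Unsupported depth image for selected encoder is fallbacked to CV_8U.
```

View pics/crop2.png

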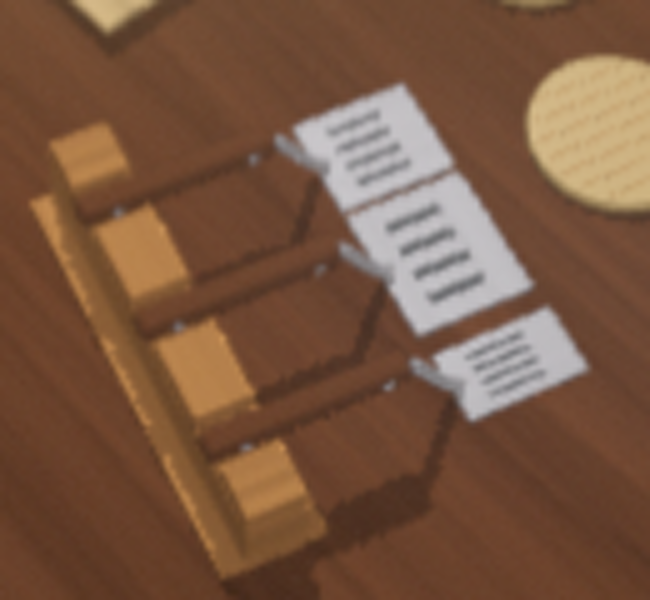

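View pics/crop3.png

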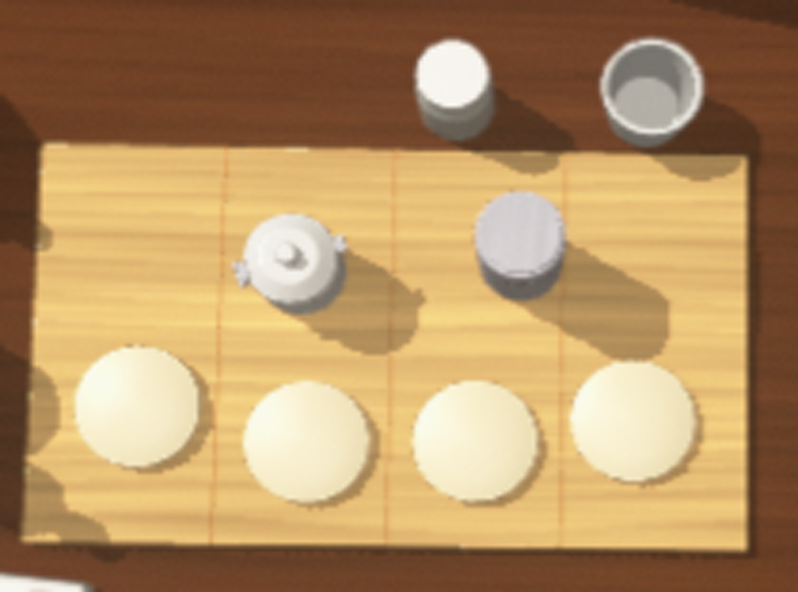

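```bash
cat > to.py <<'E'
import sys,numpy as np
from plant import bot
from scipy.spatial.transform import Rotation as Ro
# usage: to.py x y z [yaw of tool y axis deg]  -> shift in tool axes (m) and turn to straight-down pose
s=bot.observe(); R=np.array(s['ee_rot']); p=np.array(s['position'])
a=[float(v) for v in sys.argv[1:]]
d=R.T@(np.array(a[:3])-p)/1000
yaw=np.degrees(np.arctan2(R[1,1],R[0,1]))
print('t',round(s['time_s'],2),'pos',p.round(1),'yaw',round(yaw,2),'grip',round(s['grip_width'],3),'q',np.array(s['qpos']).round(1),'F',np.array(s['contact_force']).round(1))
print('shift now',d.round(4),'n',np.linalg.norm(d)/.05)
if len(a)>3:
    y=np.radians(a[3]); yv=np.array([np.cos(y),np.sin(y),0]); z=np.array([0,0,-1.]); x=np.cross(yv,z)
    T=np.c_[x,yv,z]; print('turn',Ro.from_matrix(R.T@T).as_rotvec().round(4),'shift after turn',(T.T@(np.array(a[:3])-p)/1000).round(4))
E
python3 to.py 668 72 170 67.67
cat > bl.py <<'E'
from h import *
ims={n:np.load(f'pics/{n}0.npz') for n in('top','side')}
# middle blade: mask corners via approx + line fits
for n,box in(('top',(366,222,400,262)),('side',(306,278,345,310))):
    im=ims[n]['im'];hsv=cv2.cvtColor(im,cv2.COLOR_RGB2HSV)
    b=((hsv[:,:,1]<70)&(hsv[:,:,2]>120)).astype(np.uint8)
    k=cv2.erode(b,np.ones((2,2)))
    m=np.zeros_like(b);x0,y0,x1,y1=box;m[y0:y1,x0:x1]=b[y0:y1,x0:x1]
    big=cv2.resize(im[y0-3:y1+3,x0-3:x1+3],None,fx=12,fy=12,interpolation=cv2.INTER_CUBIC)
    cv2.imwrite(f'pics/bl2_{n}.png',big[:,:,::-1])
E
python3 bl.py
```

```text
t 0.1 pos [237.3 577.7 201.2] yaw 67.67 grip 0.999 q [67.5 20.3 93.6 -0.  66.2 -0.1] F [-0.4  0.   0.3]
shift now [-0.5905 -0.304   0.0316] n 13.299104869262711
turn [-0.0012  0.     -0.0001] shift after turn [-0.5905 -0.3041  0.0312]
```

View pics/bl2_top.png

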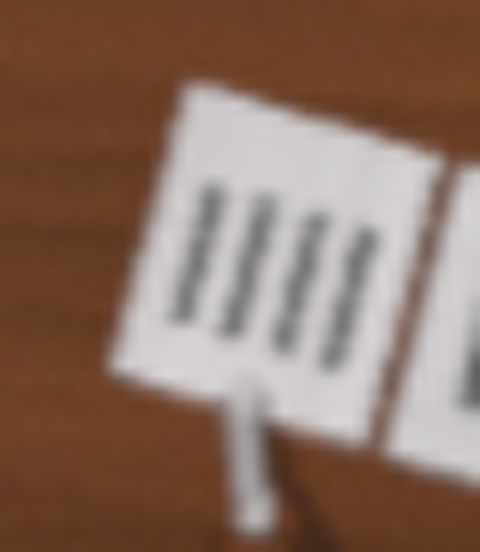

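View pics/bl2_side.png

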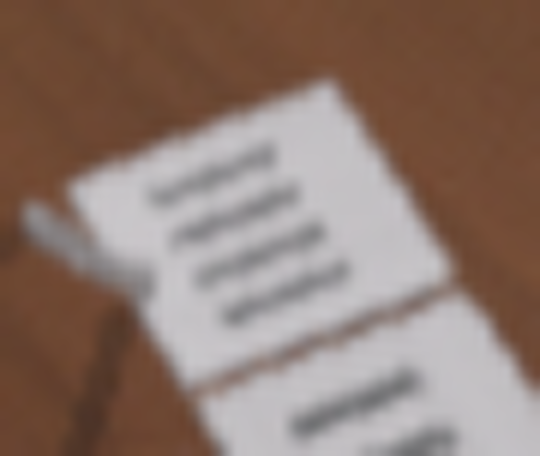

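```bash
python3 - <<'E'
from h import *
T=np.array([(187,82),(443,157),(368,446),(108,372)],float);S=np.array([(332,80),(453,278),(190,388),(70,185)],float)
f=lambda P,o:(P+.5)/12-.5+np.array(o)
res=[]
for n,P in(('top',f(T,(363,219))),('side',f(S,(303,275)))):
    Q=onplane(n,P,2)
    fr=(Q[0]+Q[1])/2; bk=(Q[2]+Q[3])/2; d=(fr-bk)[:2]; w=(Q[0]-Q[1])[:2]
    print(n,Q[:,:2].round(1).tolist(),'front',fr.round(1),'len',np.linalg.norm(d).round(1),'wid',np.linalg.norm(w).round(1),'yaw',np.degrees(np.arctan2(d[1],d[0])).round(1),np.degrees(np.arctan2(-w[0],w[1])).round(1))
    res.append(fr)
# rest corners (top view, on crop1: scale5, offset 345,215) bar ends top z=55
E
python3 -m creep '[[1,[-0.0425,-0.0219,0],[0,0,0]],[1,[-0.0425,-0.0219,0],[0,0,0]],[1,[-0.0425,-0.0219,0],[0,0,0]],[1,[-0.0425,-0.0219,0],[0,0,0]],[1,[-0.0425,-0.0219,0],[0,0,0]],[1,[-0.0425,-0.0219,0],[0,0,0]],[1,[-0.0425,-0.0219,0],[0,0,0]],[1,[-0.0425,-0.0219,0],[0,0,0]],[1,[-0.0425,-0.0219,0],[0,0,0]],[1,[-0.0425,-0.0219,0],[0,0,0]]]'; python3 to.py 668 72 170 67.67
```

```text
top [[563.6, -226.7], [547.4, -285.8], [480.2, -267.6], [496.0, -207.8]] front [ 555.5 -256.3    2. ] len 69.9 wid 61.4 yaw -15.4 -15.4
side [[566.5, -227.7], [548.5, -286.1], [481.5, -268.3], [498.7, -209.3]] front [ 557.5 -256.9    2. ] len 69.8 wid 61.2 yaw -15.0 -17.1
time_s: 1.1
position: [548.2, 212.2, 201.7]
ee_rot: [[-0.925, 0.38, -0.0], [0.38, 0.925, -0.0], [0.0, -0.0, -1.0]]
contact_force: [-0.3, 1.2, -0.1]
grip_width: 1.001
t 1.1 pos [548.2 212.2 201.7] yaw 67.66 grip 1.001 q [ 21.   17.   98.3   0.   64.8 -46.6] F [-0.3  1.2 -0.1]
shift now [-0.1641 -0.0842  0.0317] n 3.7427611640558975
turn [-0.0002 -0.0003 -0.0001] shift after turn [-0.1641 -0.0842  0.0317]
```

```bash
python3 -m creep '[[1,[-0.041,-0.021,0.005],[0,0,0]],[1,[-0.041,-0.021,0.005],[0,0,0]],[1,[-0.041,-0.021,0.01],[0,0,0]],[1,[-0.0411,-0.0212,0.01],[0,0,0]],[1,[0,0,0],[0,0,0]],[1,[0,0,0],[0,0,0]]]'; python3 to.py 668 72 65 67.67
python3 - <<'E'
from h import *
snap('top','top1')
E
```

```text
time_s: 1.7
position: [666.9, 72.8, 170.8]
ee_rot: [[-0.924, 0.382, -0.002], [0.382, 0.924, 0.0], [0.002, -0.001, -1.0]]
contact_force: [-0.6, -0.0, -1.1]
grip_width: 1.003
t 1.7 pos [666.9  72.8 170.8] yaw 67.54 grip 1.003 q [  6.1  25.9  89.1   0.   65.1 -61.5] F [-0.6 -0.  -1.1]
shift now [-0.0015 -0.0003  0.1058] n 2.1152341233248366
turn [-0.0007 -0.0019 -0.0022] shift after turn [-0.0013 -0.0004  0.1058]
```

View pics/top1.png

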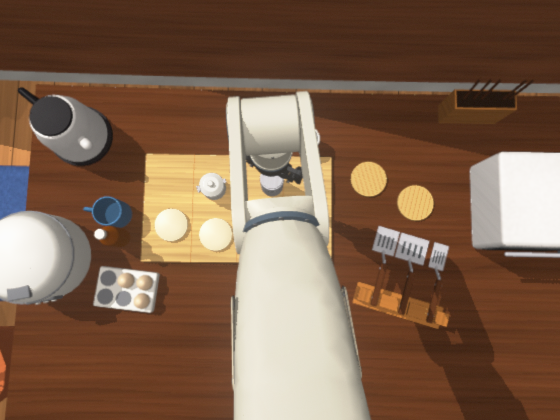

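The gripper is centred over the tin at about (271,178), so I'll descend and grip.

```bash
python3 -m creep '[[1,[-0.001,0,0.025],[0,0,0]],[1,[0,0,0.025],[0,0,0]],[1,[0,0,0.025],[0,0,0]],[1,[0,0,0.02],[0,0,0]],[1,[0,0,0.0108],[0,0,0]],[1,[0,0,0],[0,0,0]],[0.6,[0,0,0],[0,0,0]],[0.6,[0,0,0],[0,0,0]],[0.6,[0,0,0],[0,0,0]],[0.6,[0,0,0],[0,0,0]]]' 40; python3 -m creep '[[0.6,[0,0,0],[0,0,0]],[0.6,[0,0,0],[0,0,0]],[0.6,[0,0,0],[0,0,0]]]' 40; python3 to.py 695.3 -199.2 100 67.67
```

```text
time_s: 2.75
position: [669.3, 73.6, 68.1]
ee_rot: [[-0.925, 0.38, 0.003], [0.38, 0.925, 0.0], [-0.002, 0.001, -1.0]]
contact_force: [-1.2, 0.2, 6.4]
grip_width: 0.702
time_s: 3.05
position: [669.3, 73.6, 68.1]
ee_rot: [[-0.925, 0.38, 0.003], [0.38, 0.925, 0.0], [-0.002, 0.001, -1.0]]
contact_force: [-1.6, -0.7, 6.4]
grip_width: 0.707
t 3.05 pos [669.3  73.6  68.1] yaw 67.66 grip 0.707 q [  6.1  32.3  93.1   0.   54.4 -61.5] F [-1.6 -0.7  6.4]
shift now [-0.1278 -0.2424 -0.0319] n 5.517385187820777
turn [ 0.0015  0.0024 -0.0002] shift after turn [-0.1277 -0.2425 -0.0319]
```

```bash
python3 -m creep '[[0.5,[0,0,-0.02],[0,0,0]],[0.5,[0,0,-0.03],[0,0,0]],[0.5,[0,0,-0.02],[0,0,0]],[0.5,[-0.02,-0.0385,0],[0,0,0]],[0.5,[-0.022,-0.0417,0],[0,0,0]],[0.5,[-0.022,-0.0417,0],[0,0,0]],[0.5,[-0.022,-0.0417,0],[0,0,0]],[0.5,[-0.022,-0.0417,0],[0,0,0]],[0.5,[-0.02,-0.0372,0],[0,0,0]],[0.5,[0,0,0],[0,0,0]]]';python3 to.py 695.3 -199.2 62.6 67.67
```

```text
time_s: 4.05
position: [694.6, -205.3, 136.7]
ee_rot: [[-0.923, 0.384, 0.002], [0.384, 0.923, -0.002], [-0.002, -0.001, -1.0]]
contact_force: [0.8, -0.2, -1.5]
grip_width: 0.707
t 4.05 pos [ 694.6 -205.3  136.7] yaw 67.42 grip 0.707 q [-16.5  32.2  83.3  -0.1  64.3 -83.9] F [ 0.8 -0.2 -1.5]
shift now [0.0019 0.006  0.0741] n 1.4873173121512353
turn [-0.0015  0.0023 -0.0044] shift after turn [0.0017 0.0059 0.0741]
```

```bash
python3 -m creep '[[0.5,[0,0,0.02],[0,0,0]],[0.5,[0,0,0.02],[0,0,0]],[0.5,[0,0,0],[0,0,0]],[0.5,[0,0,0],[0,0,0]]]';python3 to.py 695.3 -199.2 62.6 67.67
python3 - <<'E'
from h import *
snap('top','top2'); snap('side','side2')
E
```

```text
time_s: 4.45
position: [694.3, -199.0, 96.4]
ee_rot: [[-0.925, 0.38, -0.0], [0.38, 0.925, 0.0], [0.0, 0.0, -1.0]]
contact_force: [0.1, 1.0, -2.4]
grip_width: 0.705
t 4.45 pos [ 694.3 -199.    96.4] yaw 67.68 grip 0.705 q [-16.1  34.4  85.1   0.   60.5 -83.8] F [ 0.1  1.  -2.4]
shift now [-0.001   0.0002  0.0338] n 0.677205061835795
turn [ 0.0001 -0.0004  0.0002] shift after turn [-0.001   0.0002  0.0338]
```

View pics/side2.png

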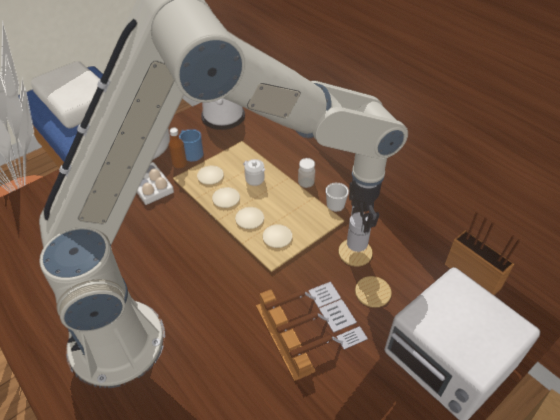

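The tin hangs upright above the first coaster at (357,245). I'll lower it, release it and go up.

```bash
python3 -m creep '[[0.5,[-0.001,0,0.015],[0,0,0]],[0.5,[0,0,0.013],[0,0,0]],[0.5,[0,0,0.0055],[0,0,0]],[0.5,[0,0,0],[0,0,0]],[0.5,[0,0,0],[0,0,0]]]';python3 to.py 695.3 -199.2 62.6 67.67; python3 -m creep '[[0.75,[0,0,0],[0,0,0]],[0.8,[0,0,0],[0,0,0]],[1,[0,0,0],[0,0,0]],[1,[0,0,0],[0,0,0]],[1,[0,0,0],[0,0,0]],[1,[0,0,-0.02],[0,0,0]],[1,[0,0,-0.04],[0,0,0]],[1,[0,0,-0.04],[0,0,0]],[1,[0,0,-0.03],[0,0,0]]]'; python3 to.py 654 230.5 180 16
```

```text
time_s: 5.05
position: [695.4, -200.0, 62.3]
ee_rot: [[-0.925, 0.38, 0.0], [0.38, 0.925, -0.0], [-0.0, -0.0, -1.0]]
contact_force: [0.2, -0.2, 0.3]
grip_width: 0.701
t 5.05 pos [ 695.4 -200.    62.3] yaw 67.66 grip 0.701 q [-16.2  36.6  86.   -0.   57.4 -83.8] F [ 0.2 -0.2  0.3]
shift now [ 0.0003  0.0007 -0.0003] n 0.016592536236175237
turn [-0.      0.     -0.0001] shift after turn [ 0.0003  0.0007 -0.0003]
time_s: 5.95
position: [695.9, -200.1, 195.4]
ee_rot: [[-0.925, 0.38, 0.002], [0.38, 0.925, -0.001], [-0.002, 0.0, -1.0]]
contact_force: [-0.0, -1.1, -0.1]
grip_width: 1.0
t 5.95 pos [ 695.9 -200.1  195.4] yaw 67.67 grip 1.0 q [-16.2  29.3  80.5   0.   70.1 -83.8] F [-0.  -1.1 -0.1]
shift now [0.2024 0.3823 0.015 ] n 8.657864986001407
turn [0.0012 0.0019 0.9018] shift after turn [0.4255 0.0784 0.0154]
```

```bash
python3 -m creep '[[1,[0.0225,0.0425,0],[0,0,0]],[1,[0.0225,0.0425,0],[0,0,0]],[1,[0.0225,0.0425,0],[0,0,0]],[1,[0.0225,0.0425,0],[0,0,0]],[1,[0.0225,0.0425,0],[0,0,0]],[1,[0.0225,0.0425,0],[0,0,0]],[1,[0.0225,0.0425,0],[0,0,0]],[1,[0.0225,0.0425,0],[0,0,0]],[1,[0.0224,0.0423,0],[0,0,0]],[1,[0,0,0],[0,0,0.13]]]'; python3 -m creep '[[1,[0,0,0],[0,0,0.13]],[1,[0,0,0],[0,0,0.13]],[1,[0,0,0],[0,0,0.13]],[1,[0,0,0],[0,0,0.13]],[1,[0,0,0],[0,0,0.13]],[1,[0,0,0],[0,0,0.122]],[1,[0,0,0.015],[0,0,0]],[1,[0,0,0.015],[0,0,0]],[1,[0,0,0],[0,0,0]],[1,[0,0,0],[0,0,0]]]'; python3 to.py 654 230.5 40 16;  python3 - <<'E'
from h import *
snap('top','top3'); snap('side','side3')
E
```

```text
time_s: 6.95
position: [652.3, 236.6, 192.6]
ee_rot: [[-0.87, 0.493, 0.0], [0.493, 0.87, 0.002], [0.001, 0.002, -1.0]]
contact_force: [0.4, -0.3, -0.4]
grip_width: 0.999
time_s: 7.95
position: [652.7, 230.4, 161.3]
ee_rot: [[-0.277, 0.961, -0.002], [0.961, 0.277, -0.001], [-0.0, -0.002, -1.0]]
contact_force: [0.1, -0.1, 0.8]
grip_width: 0.998
t 7.95 pos [652.7 230.4 161.3] yaw 16.08 grip 0.998 q [19.3 28.3 86.6 -0.  65.3  3.2] F [ 0.1 -0.1  0.8]
shift now [-0.0002  0.0015  0.1213] n 2.426749368073328
turn [-0.0021  0.0001  0.0014] shift after turn [-0.0002  0.0013  0.1213]
```

View pics/side3.png

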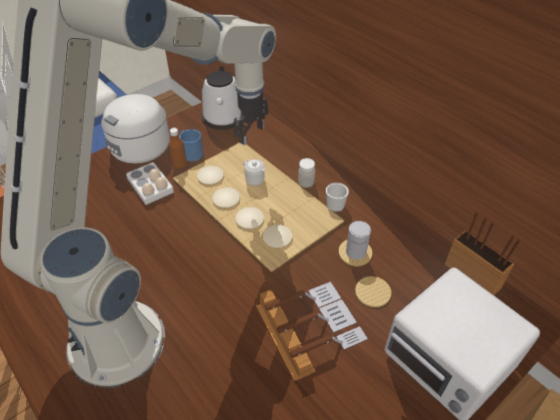

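View pics/top3.png

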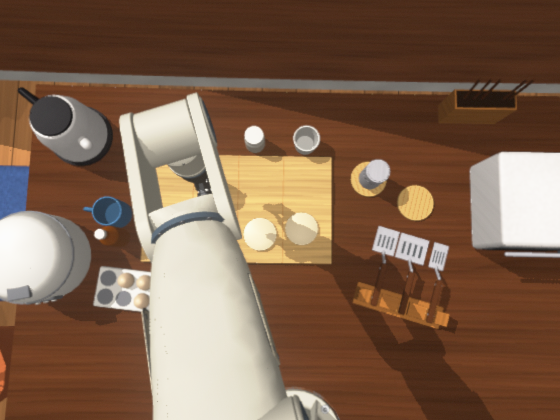

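The tin stands centred on its coaster at (357,240). Next is the pot.

```bash
python3 -m creep '[[1,[0,0.0013,0.03],[0,0,0]],[1,[0,0,0.03],[0,0,0]],[1,[0,0,0.025],[0,0,0]],[1,[0,0,0.02],[0,0,0]],[1,[0,0,0.015],[0,0,0]],[1,[0,0,0],[0,0,0]],[0.65,[0,0,0],[0,0,0]],[0.65,[0,0,0],[0,0,0]],[0.65,[0,0,0],[0,0,0]],[0.65,[0,0,0],[0,0,0]]]' 50; python3 -m creep '[[0.6,[0,0,0],[0,0,0]],[0.6,[0,0,0],[0,0,0]],[0.6,[0,0,0],[0,0,0]]]' 50; python3 to.py 654 230.5 40 16
python3 - <<'E'
from h import *
snap('side','side4')
E
```

```text
time_s: 9.05
position: [655.9, 231.4, 44.9]
ee_rot: [[-0.275, 0.961, 0.003], [0.961, 0.275, 0.001], [0.0, 0.003, -1.0]]
contact_force: [-0.7, -0.5, 4.6]
grip_width: 0.702
time_s: 9.35
position: [655.9, 231.4, 44.9]
ee_rot: [[-0.276, 0.961, 0.003], [0.961, 0.276, 0.001], [0.0, 0.003, -1.0]]
contact_force: [-1.8, -0.5, 5.9]
grip_width: 0.698
t 9.35 pos [655.9 231.4  44.9] yaw 15.99 grip 0.698 q [19.3 35.5 90.7 -0.  53.6  3.3] F [-1.8 -0.5  5.9]
shift now [-0.0004 -0.0021  0.0049] n 0.10663791803745766
turn [ 0.003  -0.0002 -0.0001] shift after turn [-0.0004 -0.0021  0.0049]
```

View pics/side4.png

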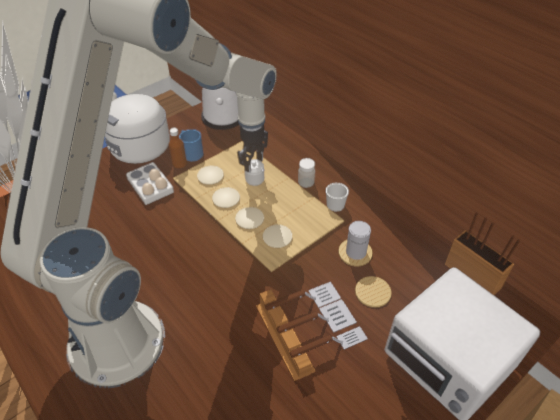

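```bash
python3 -m creep '[[0.5,[0,0,-0.01],[0,0,0]],[0.5,[0,0,-0.01],[0,0,0]],[0.5,[0,0,0],[0,0,0]],[0.5,[0,0,0],[0,0,0]]]' 60;  python3 to.py 630.3 -330 100 16
python3 - <<'E'
from h import *
im,d=snap('side','side5')
W=deproj('side',d)
cv2.imwrite('pics/c5.png',cv2.resize(im[130:200,215:305],None,fx=7,fy=7,interpolation=2)[:,:,::-1])
E
```

```text
time_s: 9.8
position: [655.0, 231.1, 63.2]
ee_rot: [[-0.275, 0.961, 0.001], [0.961, 0.275, 0.0], [0.0, 0.001, -1.0]]
contact_force: [-0.8, -0.5, -0.4]
grip_width: 0.497
t 9.8 pos [655.  231.1  63.2] yaw 15.99 grip 0.497 q [19.3 34.3 90.2 -0.  55.4  3.3] F [-0.8 -0.5 -0.4]
shift now [-0.5326 -0.1782 -0.0371] n 11.257595045857904
turn [ 0.0012 -0.     -0.0002] shift after turn [-0.5326 -0.1784 -0.0368]
```

View pics/c5.png

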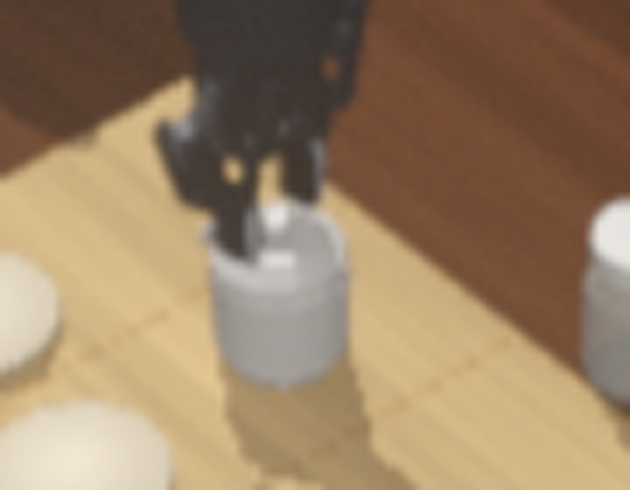

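Run:
```python
from h import *
for f in('side0','side4','side5'):
    d=np.load(f'pics/{f}.npz')['d'];im=np.load(f'pics/{f}.npz')['im']
    W=deproj('side',d)
    print(f)
    for v in range(150,192,3): print(v,[ (W[v,u].round().astype(int).tolist(), im[v,u].tolist()) for u in (250,256)])
```

```text
side0
150 [([748, 370, 9], [204, 177, 129]), ([769, 363, 2], [116, 80, 56])]
153 [([733, 352, 15], [202, 176, 129]), ([748, 336, 17], [201, 171, 125])]
156 [([728, 345, 9], [208, 181, 132]), ([743, 329, 10], [204, 174, 128])]
159 [([715, 329, 12], [207, 185, 151]), ([728, 311, 16], [202, 187, 168])]
162 [([655, 248, 86], [232, 229, 225]), ([670, 234, 87], [196, 193, 190])]
165 [([642, 231, 92], [235, 232, 229]), ([661, 223, 86], [200, 197, 192])]
168 [([636, 224, 87], [198, 195, 190]), ([652, 213, 85], [195, 193, 189])]
171 [([632, 219, 80], [186, 182, 178]), ([646, 205, 82], [187, 184, 179])]
174 [([625, 211, 76], [164, 161, 155]), ([643, 202, 72], [170, 166, 161])]
177 [([626, 213, 61], [157, 154, 148]), ([-9223372036854775808, -9223372036854775808, -9223372036854775808], [160, 156, 151])]
180 [([628, 217, 43], [158, 153, 148]), ([639, 198, 50], [161, 157, 151])]
183 [([629, 218, 29], [157, 152, 147]), ([641, 202, 33], [160, 155, 149])]
186 [([629, 220, 14], [167, 143, 104]), ([647, 210, 10], [159, 137, 105])]
189 [([619, 207, 15], [168, 143, 103]), ([634, 193, 16], [165, 140, 100]
[... 1455 characters left out ...]
102]), ([662, 225, 84], [170, 166, 161])]
168 [([631, 217, 94], [180, 176, 172]), ([651, 211, 87], [196, 192, 188])]
171 [([628, 214, 86], [180, 177, 172]), ([642, 200, 86], [185, 181, 176])]
174 [([629, 215, 71], [162, 158, 152]), ([645, 204, 69], [169, 165, 160])]
177 [([629, 217, 56], [159, 155, 149]), ([642, 201, 60], [163, 159, 153])]
180 [([630, 219, 41], [159, 154, 149]), ([643, 203, 44], [161, 158, 152])]
183 [([630, 220, 27], [153, 146, 137]), ([641, 201, 34], [162, 158, 151])]
186 [([628, 219, 15], [169, 144, 102]), ([647, 211, 8], [164, 140, 102])]
189 [([622, 210, 11], [170, 144, 104]), ([635, 195, 14], [166, 141, 101])]<stdin>:6: RuntimeWarning: invalid value encountered in cast
```

Run:
```python
from h import *
a=np.load('pics/side4.npz')['im'][120:200,215:305]; b=np.load('pics/side0.npz')['im'][120:200,215:305]
cv2.imwrite('pics/c6.png',np.hstack([cv2.resize(x,None,fx=4.4,fy=7,interpolation=2) if 0 else cv2.resize(x,None,fx=4.4,fy=4.4,interpolation=2) for x in(b,a)])[:,:,::-1])
```

```text
(no output)
```

View pics/c6.png

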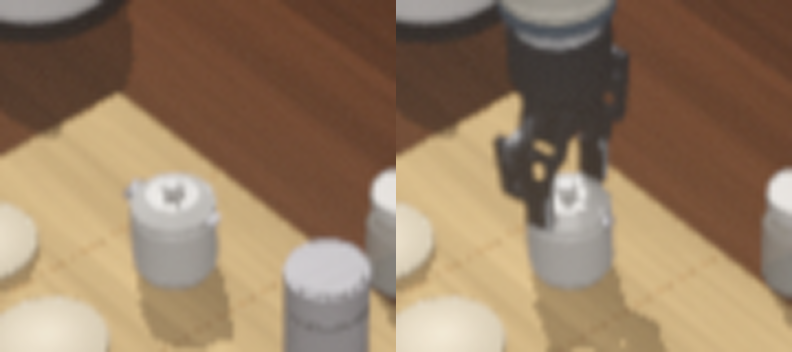

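Run:
```python
from h import *
z=np.load('pics/side3.npz'); W=deproj('side',z['d'])
m=(np.hypot(W[:,:,0]-652,W[:,:,1]-230)<75)&(W[:,:,2]>125)&(W[:,:,2]<300)
P=W[m]; i=np.argsort(P[:,2])[:12]; print(P[i].round())
z=np.load('pics/side2.npz'); W=deproj('side',z['d']); im=z['im']
a=im[195:265,330:390]; cv2.imwrite('pics/c7.png',np.hstack([cv2.resize(a,None,fx=6,fy=6,interpolation=2),cv2.resize(np.load('pics/side3.npz')['im'][90:160,225:285],None,fx=6,fy=6,interpolation=2)])[:,:,::-1])
print(proj('side',[[694.3,-199,z_] for z_ in (146,125,105,96,42)]).round(1).tolist())
print('side3 expected', proj('side',[[652.7+s*42*.96,230.4+s*42*.277,z_] for s in(-1,1) for z_ in (161,174)]).round(1).tolist())
```

```text
[[608. 215. 204.]
 [695. 239. 207.]
 [697. 237. 208.]
 [694. 253. 208.]
 [615. 209. 208.]
 [607. 209. 208.]
 [692. 246. 208.]
 [609. 206. 209.]
 [602. 217. 210.]
 [703. 234. 210.]
 [690. 238. 210.]
 [698. 237. 211.]]
[[359.5, 220.1], [358.7, 225.1], [357.9, 229.8], [357.5, 231.9], [355.5, 244.0]]
side3 expected [[244.0, 154.5], [243.8, 151.3], [259.4, 140.3], [259.2, 137.1]]
```

View pics/c7.png

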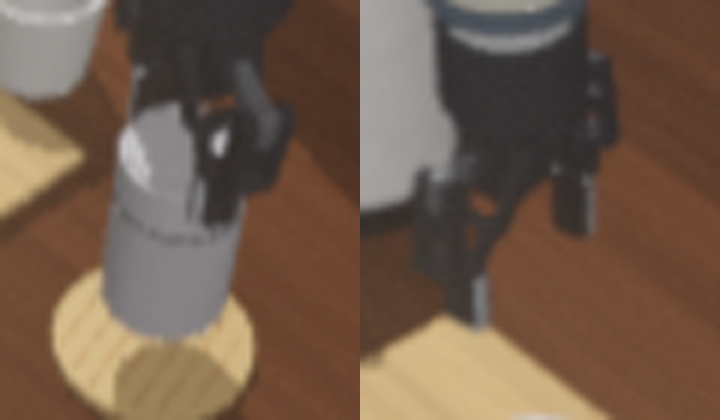

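```bash
python3 -m creep '[[0.5,[0,0,-0.01],[0,0,0]],[0.5,[0,0,-0.03],[0,0,0]],[0.5,[0,0,-0.04],[0,0,0]],[0,[0,0,-0.04],[0,0,0]],[0,[0,0,0],[0,0,0]],[0,[0,0,0],[0,0,0]],[0,[0,0,0],[0,0,0]],[0,[0,0,0],[0,0,0]],[0,[0,0,0],[0,0,0]],[0,[0,0,0],[0,0,0]]]' 30;  python3 to.py 654 230.5 40 16
python3 - <<'E'
from h import *
snap('side','side6'); snap('top','top6')
z=np.load('pics/side6.npz'); W=deproj('side',z['d'])
m=(np.hypot(W[:,:,0]-654,W[:,:,1]-230)<75)&(W[:,:,2]>125)&(W[:,:,2]<300)
P=W[m]; i=np.argsort(P[:,2])[:12]; print(P[i].round())
cv2.imwrite('pics/c8.png',cv2.resize(z['im'][80:200,215:305],None,fx=5,fy=5,interpolation=2)[:,:,::-1])
print(proj('side',[654,230.5,bot.observe()['position'][2]]),bot.observe()['position'])
E
```

```text
time_s: 10.85
position: [654.2, 230.8, 181.6]
ee_rot: [[-0.275, 0.961, -0.001], [0.961, 0.275, -0.001], [-0.0, -0.001, -1.0]]
contact_force: [0.4, -0.1, -0.2]
grip_width: -0.0
t 10.85 pos [654.2 230.8 181.6] yaw 15.99 grip -0.0 q [19.3 27.3 85.4 -0.  67.4  3.3] F [ 0.4 -0.1 -0.2]
shift now [-2.000e-04 -1.000e-04  1.416e-01] n 2.8329750236264717
turn [-0.0014  0.0001 -0.0003] shift after turn [-0.0003 -0.0003  0.1416]
[[648. 235. 210.]
 [650. 223. 212.]
 [662. 222. 214.]
 [650. 217. 216.]
 [652. 221. 216.]
 [654. 218. 217.]
 [649. 221. 218.]
 [644. 224. 219.]
 [646. 222. 219.]
 [661. 221. 220.]
 [652. 220. 221.]
 [655. 218. 221.]]
[[251.84479558 141.92197996]] [654.45816483 230.94637633 182.07944945]
```

View pics/c8.png

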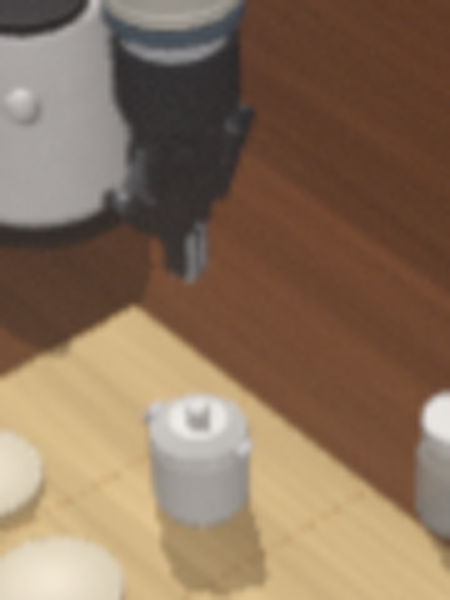

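The pot has not moved: it is at (255,172) as before. The shut fingertips show at (252,136), about 29 mm higher than the reported TCP. The tool offset reads long, so I'll go 29 mm lower in reported z from here on.

```bash
python3 -m creep '[[1,[0,0,0],[0,0,0]],[1,[0,0,0],[0,0,0]],[1,[0,0,0],[0,0,0]],[1,[0,0,0],[0,0,0]],[1,[0,0,0],[0,0,0]],[1,[0,0,0.03],[0,0,0]],[1,[0,0,0.04],[0,0,0]],[1,[0,0,0.03],[0,0,0]],[1,[0,0,0.025],[0,0,0]],[1,[0,0,0.02],[0,0,0]]]' 50; python3 -m creep '[[1,[0,0,0.015],[0,0,0]],[1,[0,0,0.008],[0,0,0]],[1,[0,0,0],[0,0,0]],[0.6,[0,0,0],[0,0,0]],[0.6,[0,0,0],[0,0,0]],[0.6,[0,0,0],[0,0,0]],[0.6,[0,0,0],[0,0,0]],[0.6,[0,0,0],[0,0,0]],[0.6,[0,0,0],[0,0,0]]]' 50; python3 to.py 654 230.5 40 16
python3 - <<'E'
from h import *
snap('side','side7')
z=np.load('pics/side7.npz')
cv2.imwrite('pics/c9.png',cv2.resize(z['im'][80:200,215:305],None,fx=5,fy=5,interpolation=2)[:,:,::-1])
E
```

```text
time_s: 11.95
position: [653.9, 230.8, 35.8]
ee_rot: [[-0.275, 0.961, -0.001], [0.961, 0.275, -0.0], [-0.0, -0.001, -1.0]]
contact_force: [-0.3, -1.3, 0.6]
grip_width: 0.999
time_s: 12.85
position: [657.2, 231.9, 17.2]
ee_rot: [[-0.275, 0.961, 0.005], [0.961, 0.275, 0.002], [0.0, 0.006, -1.0]]
contact_force: [3.5, 0.4, 6.3]
grip_width: 0.751
t 12.85 pos [657.2 231.9  17.2] yaw 15.99 grip 0.751 q [19.3 37.5 91.2 -0.  50.9  3.3] F [3.5 0.4 6.3]
shift now [-0.0004 -0.0033 -0.0228] n 0.46170828004848746
turn [ 0.0056 -0.0003 -0.0003] shift after turn [-0.0004 -0.0034 -0.0228]
```

View pics/c9.png

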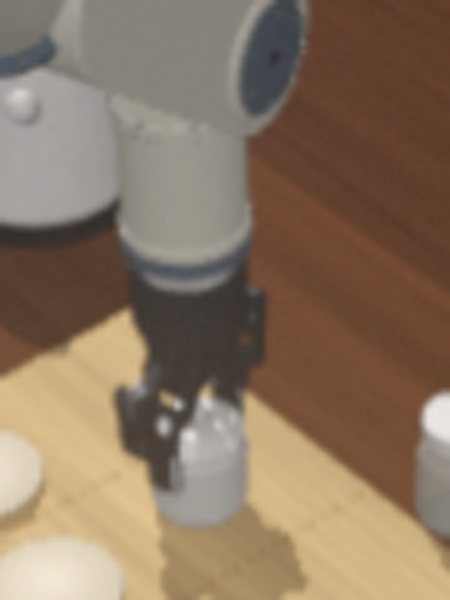

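```bash
python3 -m creep '[[0.6,[0,0,-0.01],[0,0,0]],[0.6,[0,0,-0.03],[0,0,0]],[0.6,[0,0,-0.04],[0,0,0]],[0.6,[0,0,-0.04],[0,0,0]],[0.6,[0,0,-0.03],[0,0,0]],[0.6,[-0.02,-0.007,0],[0,0,0]],[0.6,[-0.03,-0.01,0],[0,0,0]],[0.6,[-0.04,-0.0133,0],[0,0,0]],[0.6,[-0.04,-0.0133,0],[0,0,0]],[0.6,[-0.04,-0.0133,0],[0,0,0]]]' 60; python3 to.py 630.3 -330 165 16; python3 -m creep '[[0.6,[-0.04,-0.0133,0],[0,0,0]],[0.6,[-0.04,-0.0133,0],[0,0,0]],[0.6,[-0.04,-0.0133,0],[0,0,0]],[0.6,[-0.04,-0.0133,0],[0,0,0]],[0.6,[-0.04,-0.0133,0],[0,0,0]],[0.6,[-0.04,-0.0133,0],[0,0,0]],[0.6,[-0.04,-0.0133,0],[0,0,0]],[0.6,[-0.04,-0.0133,0],[0,0,0]],[0.6,[-0.03,-0.01,0],[0,0,0]],[0.6,[-0.02,-0.005,0],[0,0,0]]]'; python3 -m creep '[[0.6,[0,0,0],[0,0,0]],[0.6,[0,0,0],[0,0,0]],[0.6,[0,0,0],[0,0,0]]]'; python3 to.py 630.3 -330 40 16
```

```text
time_s: 13.9
position: [644.9, 49.6, 163.6]
ee_rot: [[-0.276, 0.961, -0.002], [0.961, 0.276, -0.0], [0.0, -0.002, -1.0]]
contact_force: [0.6, 0.2, -2.9]
grip_width: 0.747
t 13.9 pos [644.9  49.6 163.6] yaw 16.0 grip 0.747 q [  4.3  24.3  92.7  -0.   63.2 -11.7] F [ 0.6  0.2 -2.9]
shift now [-0.3609 -0.1187 -0.0012] n 7.597883866844356
turn [-0.0025 -0.0002  0.    ] shift after turn [-0.3609 -0.1187 -0.0014]
time_s: 14.9
position: [629.8, -339.8, 163.5]
ee_rot: [[-0.274, 0.962, -0.002], [0.962, 0.274, 0.001], [0.001, -0.002, -1.0]]
contact_force: [0.1, -0.2, -4.2]
grip_width: 0.752
time_s: 15.2
position: [631.6, -335.9, 164.2]
ee_rot: [[-0.276, 0.961, -0.001], [0.961, 0.276, 0.001], [0.001, -0.001, -1.0]]
contact_force: [-0.3, -0.2, -3.5]
grip_width: 0.743
t 15.2 pos [ 631.6 -335.9  164.2] yaw 16.03 grip 0.743 q [-28.1  30.1  83.2   0.   66.8 -44.2] F [-0.3 -0.2 -3.5]
shift now [0.0059 0.0004 0.1242] n 2.48660648885351
turn [-0.0006 -0.0012  0.0005] shift after turn [0.006  0.0003 0.1242]
```

```bash
python3 -m creep '[[0.6,[0.006,0.0003,0.03],[0,0,0]],[0.6,[0,0,0.04],[0,0,0]],[0.6,[0,0,0.03],[0,0,0]],[0.6,[0,0,0.024],[0,0,0]],[0.6,[0,0,0],[0,0,0]],[0.6,[0,0,0],[0,0,0]]]'; python3 to.py 630.3 -330 11.8 16;  python3 - <<'E'
from h import *
snap('side','side8');snap('top','top8')
z=np.load('pics/side8.npz')
cv2.imwrite('pics/c10.png',np.hstack([cv2.resize(z['im'][220:320,310:410],None,fx=4,fy=4,interpolation=2),cv2.resize(np.load('pics/top8.npz')['im'][140:240,350:450],None,fx=4,fy=4,interpolation=2)])[:,:,::-1])
E
```

```text
time_s: 15.8
position: [630.8, -330.5, 41.0]
ee_rot: [[-0.276, 0.961, -0.0], [0.961, 0.276, 0.0], [0.0, -0.0, -1.0]]
contact_force: [0.2, -1.0, -1.7]
grip_width: 0.741
t 15.8 pos [ 630.8 -330.5   41. ] yaw 16.05 grip 0.741 q [-27.8  37.1  88.2   0.   54.7 -43.8] F [ 0.2 -1.  -1.7]
shift now [ 0.0006 -0.0004  0.0292] n 0.5834030567197206
turn [-0.0003 -0.0004  0.0008] shift after turn [ 0.0006 -0.0004  0.0292]
```

View pics/c10.png

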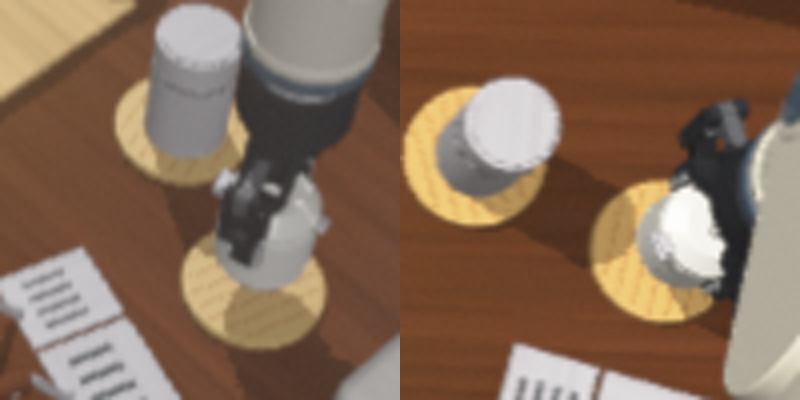

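The pot hangs upright over the second coaster and the tin is centred on its own. I'll lower and release the pot.

```bash
python3 -m creep '[[0.6,[0,0,0.015],[0,0,0]],[0.6,[0,0,0.01],[0,0,0]],[0.6,[0,0,0.0045],[0,0,0]],[0.6,[0,0,0],[0,0,0]],[0.6,[0,0,0],[0,0,0]]]';python3 to.py 630.3 -330 11.8 16; python3 -m creep '[[0.8,[0,0,0],[0,0,0]],[0.85,[0,0,0],[0,0,0]],[1,[0,0,0],[0,0,0]],[1,[0,0,0],[0,0,0]],[1,[0,0,0],[0,0,0]],[1,[0,0,-0.02],[0,0,0]],[1,[0,0,-0.04],[0,0,0]],[1,[0,0,-0.05],[0,0,0]],[1,[0,0,-0.05],[0,0,0]],[1,[0,0,0],[0,0,0]]]'; python3 to.py 440.9 -224.3 120 74.4
python3 - <<'E'
from h import *
snap('side','side9');snap('top','top9')
E
```

```text
time_s: 16.4
position: [629.9, -331.2, 11.4]
ee_rot: [[-0.275, 0.961, -0.001], [0.961, 0.275, 0.001], [0.001, -0.001, -1.0]]
contact_force: [-4.2, 1.3, 5.7]
grip_width: 0.749
t 16.4 pos [ 629.9 -331.2   11.4] yaw 15.98 grip 0.749 q [-27.9  39.2  88.9   0.   52.  -43.8] F [-4.2  1.3  5.7]
shift now [ 0.0011  0.0007 -0.0004] n 0.02604232653895405
turn [-0.0009 -0.0009 -0.0004] shift after turn [ 0.0011  0.0007 -0.0004]
time_s: 17.4
position: [634.7, -333.5, 179.8]
ee_rot: [[-0.275, 0.961, 0.011], [0.961, 0.275, -0.006], [-0.009, 0.009, -1.0]]
contact_force: [1.1, -0.6, -0.9]
grip_width: 1.001
t 17.4 pos [ 634.7 -333.5  179.8] yaw 15.99 grip 1.001 q [-27.8  29.   82.9   0.   67.3 -43.8] F [ 1.1 -0.6 -0.9]
shift now [ 0.1589 -0.1567  0.0569] n 4.606856830488625
turn [ 0.0039  0.0127 -1.0195] shift after turn [0.216  0.0531 0.0598]
```

View pics/side9.png

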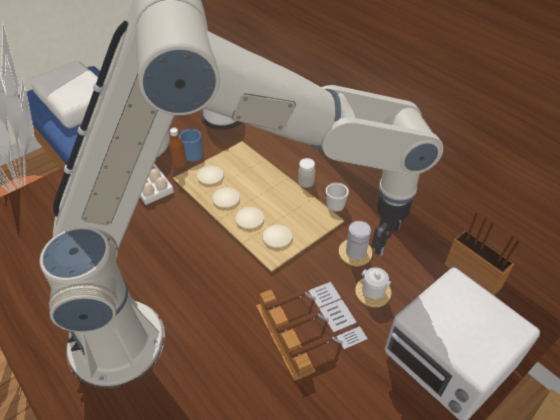

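```bash
python3 -m creep '[[1,[0,0,0],[0,0,-0.145]],[1,[0,0,0],[0,0,-0.145]],[1,[0,0,0],[0,0,-0.145]],[1,[0,0,0],[0,0,-0.145]],[1,[0,0,0],[0,0,-0.145]],[1,[0,0,0],[0,0,-0.145]],[1,[0,0,0],[0,0,-0.1495]],[1,[0,0,0],[0,0,0]],[1,[0.04,0.0106,0],[0,0,0]],[1,[0.044,0.0106,0],[0,0,0]]]'; python3 -m creep '[[1,[0.044,0.0106,0.01],[0,0,0]],[1,[0.044,0.0106,0.01],[0,0,0]],[0.55,[0.044,0.0106,0.01],[0,0,0]],[0.55,[0,0,0.01],[0,0,0]],[0.55,[0,0,0.01],[0,0,0]],[0.55,[0,0,0],[0,0,0]],[0.55,[0,0,0],[0,0,0]],[0.55,[0,0,0],[0,0,0]]]'; python3 to.py 440.9 -224.3 2 74.4
python3 - <<'E'
from h import *
snap('side','side10');snap('top','top10')
z=np.load('pics/side10.npz')['im']
a=np.load('pics/top10.npz')['im']
cv2.imwrite('pics/c11.png',np.hstack([cv2.resize(z[240:390,230:400],None,fx=2.4,fy=3.5,interpolation=2) if 0 else cv2.resize(z[240:390,250:370],None,fx=3.3,fy=3.3,interpolation=2),cv2.resize(a[190:340,340:460],None,fx=3.3,fy=3.3,interpolation=2)])[:,:,::-1])
# coaster centring: pot/tin in top
im=a;hsv=cv2.cvtColor(im,cv2.COLOR_RGB2HSV);W=deproj('top',np.load('pics/top10.npz')['d'])
for nm,c in(('tin',(695.3,-199.2)),('pot',(630.3,-330))):
    m=(np.hypot(W[:,:,0]-c[0],W[:,:,1]-c[1])<75)&(W[:,:,2]>(103 if nm=='tin' else 55))&(W[:,:,2]<125)
    P=W[m]; print(nm,len(P),cv2.minEnclosingCircle(P[:,:2].astype(np.float32)),(P[:,:2].max(0)+P[:,:2].min(0))/2)
E
```

```text
time_s: 18.5
position: [554.2, -287.7, 169.0]
ee_rot: [[-0.962, 0.274, -0.002], [0.274, 0.962, 0.001], [0.002, 0.001, -1.0]]
contact_force: [-0.0, 0.2, -0.4]
grip_width: 1.001
time_s: 19.3
position: [437.8, -222.8, 121.2]
ee_rot: [[-0.963, 0.27, 0.0], [0.27, 0.963, -0.0], [-0.001, -0.0, -1.0]]
contact_force: [0.4, 0.2, -0.2]
grip_width: 0.546
t 19.3 pos [ 437.8 -222.8  121.2] yaw 74.35 grip 0.546 q [ -27.1   14.1  114.1    0.    51.8 -101.5] F [ 0.4  0.2 -0.2]
shift now [-0.0033 -0.0006  0.1192] n 2.385398308042749
turn [-0.0001  0.0005 -0.0008] shift after turn [-0.0034 -0.0006  0.1192]
tin 458 ((694.98095703125, -201.0009765625), 32.53825759887695) [ 694.72120442 -201.26682471]
pot 531 ((628.6259155273438, -330.3280334472656), 38.96698760986328) [ 627.72355935 -329.25274083]
```

View pics/c11.png

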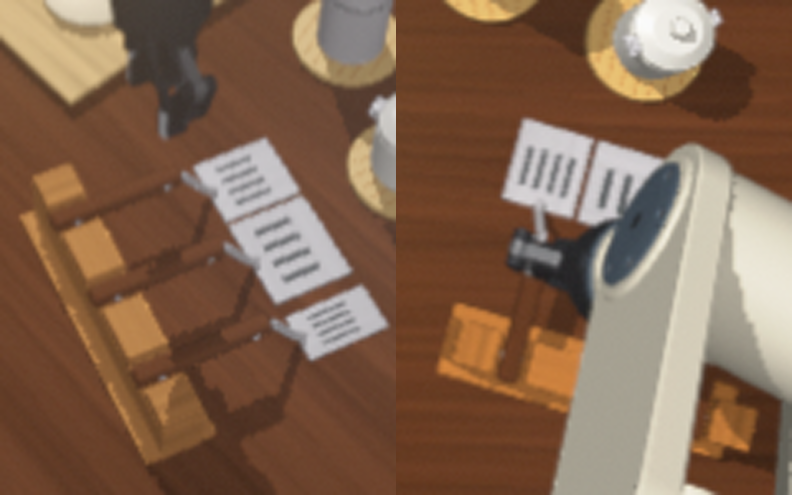

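The tin and the pot both sit within 3 mm of their coaster centres. The gripper is over the middle turner's handle, so I'll descend and grip it.

```bash
python3 -m creep '[[0.55,[-0.0033,-0.0005,0.02],[0,0,0]],[0.55,[0,0,0.03],[0,0,0]],[0.55,[0,0,0.03],[0,0,0]],[0.55,[0,0,0.02],[0,0,0]],[0.55,[0,0,0.012],[0,0,0]],[0.55,[0,0,0.007],[0,0,0]],[0.55,[0,0,0],[0,0,0]],[0.55,[0,0,0],[0,0,0]]]' 30;python3 to.py 440.9 -224.3 2 74.4;  python3 - <<'E'
from h import *
snap('side','side11');snap('top','top11')
z=np.load('pics/side11.npz')['im']
a=np.load('pics/top11.npz')['im']
cv2.imwrite('pics/c12.png',np.hstack([cv2.resize(z[240:390,250:370],None,fx=3.3,fy=3.3,interpolation=2),cv2.resize(a[190:340,340:460],None,fx=3.3,fy=3.3,interpolation=2)])[:,:,::-1])
E
```

```text
time_s: 20.2
position: [440.4, -223.9, 2.8]
ee_rot: [[-0.963, 0.269, 0.001], [0.269, 0.963, -0.001], [-0.001, -0.0, -1.0]]
contact_force: [0.5, -0.2, 0.1]
grip_width: 0.553
t 20.2 pos [ 440.4 -223.9    2.8] yaw 74.4 grip 0.553 q [ -27.1   25.6  117.7   -0.    36.6 -101.5] F [ 0.5 -0.2  0.1]
shift now [-0.0006 -0.0002  0.0008] n 0.019454439343636228
turn [-0.0002  0.0011 -0.0001] shift after turn [-0.0006 -0.0002  0.0008]
```

View pics/c12.png

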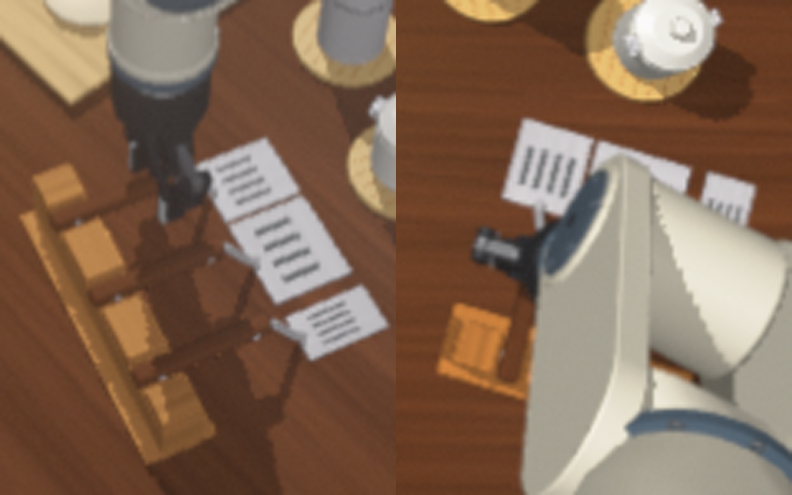

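```bash
python3 -m creep '[[0.3,[0,0,0],[0,0,0]],[0.2,[0,0,0],[0,0,0]],[0.1,[0,0,0],[0,0,0]],[0.1,[0,0,0],[0,0,0]],[0.1,[0,0,0],[0,0,0]],[0.1,[0,0,0],[0,0,0]],[0.1,[0,0,0],[0,0,0]]]' 80;python3 to.py 440.9 -224.3 2 74.4;  python3 -m creep '[[0.05,[0,0,-0.005],[0,0,0]],[0.05,[0,0,-0.01],[0,0,0]],[0.05,[0,0,-0.01],[0,0,0]],[0.05,[0,0,-0.01],[0,0,0]],[0.05,[0,0,-0.01],[0,0,0]],[0.05,[0,0,0],[0,0,0]],[0.05,[0,0,0],[0,0,0]]]' ;python3 to.py 440.9 -224.3 47 74.4
python3 - <<'E'
from h import *
snap('side','side12');snap('top','top12')
z=np.load('pics/side12.npz')['im']
a=np.load('pics/top12.npz')['im']
cv2.imwrite('pics/c13.png',np.hstack([cv2.resize(z[240:390,250:370],None,fx=3.3,fy=3.3,interpolation=2),cv2.resize(a[190:340,340:460],None,fx=3.3,fy=3.3,interpolation=2)])[:,:,::-1])
E
```

```text
time_s: 21.0
position: [440.2, -223.8, 2.8]
ee_rot: [[-0.963, 0.269, 0.001], [0.269, 0.963, -0.0], [-0.001, -0.0, -1.0]]
contact_force: [-0.9, 0.6, 7.0]
grip_width: 0.166
t 21.0 pos [ 440.2 -223.8    2.8] yaw 74.38 grip 0.166 q [ -27.1   25.6  117.8    0.    36.6 -101.5] F [-0.9  0.6  7. ]
shift now [-0.0009 -0.0003  0.0008] n 0.02374622642340473
turn [-0.0001  0.0009 -0.0003] shift after turn [-0.0009 -0.0003  0.0008]
time_s: 21.7
position: [440.0, -223.7, 47.5]
ee_rot: [[-0.963, 0.269, 0.001], [0.269, 0.963, -0.0], [-0.001, -0.0, -1.0]]
contact_force: [0.2, -0.1, -0.7]
grip_width: 0.172
t 21.7 pos [ 440.  -223.7   47.5] yaw 74.4 grip 0.172 q [ -27.1   21.   116.7   -0.    42.3 -101.5] F [ 0.2 -0.1 -0.7]
shift now [-0.001  -0.0003  0.0005] n 0.023610569080448448
turn [-0.0002  0.0008 -0.    ] shift after turn [-0.001  -0.0003  0.0005]
```

View pics/c13.png

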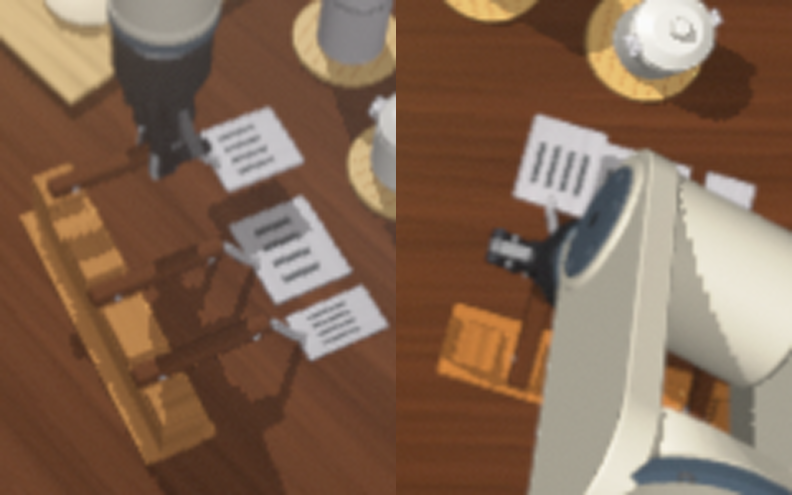

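Run:
```python
from h import *
for f,cm,z0,z1 in(('side12','side',25,75),('top12','top',25,75)):
    z=np.load(f'pics/{f}.npz'); im=z['im'];hsv=cv2.cvtColor(im,cv2.COLOR_RGB2HSV);W=deproj(cm,z['d'])
    m=(hsv[:,:,1]<70)&(hsv[:,:,2]>100)&(W[:,:,2]>z0)&(W[:,:,2]<z1)&(W[:,:,0]>470)&(W[:,:,0]<600)&(W[:,:,1]<-180)&(W[:,:,1]>-310)
    P=W[m]; f_=(P[:,:2]-[440,-223.7])@np.array([.963,-.269]); s=(P[:,:2]-[440,-223.7])@np.array([.269,.963])
    A=np.c_[f_,s,np.ones(len(P))]; k=(f_>52)&(f_<118)&(abs(s)<30); c=np.linalg.lstsq(A[k],P[k,2],rcond=None)[0]
    print(f,k.sum(),'slope fwd deg',np.degrees(np.arctan(c[0])),'lat',np.degrees(np.arctan(c[1])),'z at front',c@[120,0,1],'f range',np.percentile(f_[k],[1,99]),np.percentile(s[k],[1,99]))
```

```text
side12 415 slope fwd deg -0.8576440295523621 lat -0.011209903531348696 z at front 48.02198529291636 f range [ 52.81263686 117.28340477] [-29.40712037  29.20963114]
top12 544 slope fwd deg -0.17000945881092727 lat 0.1879503516374668 z at front 45.083577571589814 f range [ 52.53741853 117.40801167] [-29.11803321  28.85057708]
```

The turner is level in the grip, and blade underside = reported z − 2.8. I'll lift it, swing it to point along +x, move it toward the first round and re-look at the rounds.

```bash
python3 -m creep '[[0.05,[0,0,-0.035],[0,0,0]],[0.05,[0,0,-0.035],[0,0,0]],[0.05,[0,0,0],[0,0,-0.136]],[0.05,[0,0,0],[0,0,-0.136]],[0.05,[0.0175,0.04,0],[0,0,0]],[0.05,[0.0175,0.045,0],[0,0,0]],[0.05,[0.0175,0.045,0],[0,0,0]],[0.05,[0.0175,0.045,0],[0,0,0]],[0.05,[0,0.03,0],[0,0,0]],[0.05,[0,0,0],[0,0,0]]]' 80 ; python3 -m creep '[[0.05,[0,0,0],[0,0,0]],[0.05,[0,0,0],[0,0,0]]]'; python3 to.py 369 -10.4 50 90
cat > rounds.py <<'E'
import sys
from h import *
tag=sys.argv[1]
for n in ('top','side'):
    im,d=snap(n,n+tag);W=deproj(n,d);hsv=cv2.cvtColor(im,cv2.COLOR_RGB2HSV)
    X,Y,z=W[:,:,0],W[:,:,1],W[:,:,2]
    rm=(hsv[:,:,1]<95)&(hsv[:,:,2]>140)&(X>450)&(X<760)&(Y>-100)&(Y<430)&(z>8)&(z<45)
    if n=='side': rm=cv2.erode(rm.astype(np.uint8),np.ones((3,3)))
    k,l,s,c=cv2.connectedComponentsWithStats(rm.astype(np.uint8))
    for i in range(1,k):
        if s[i][4]<100: continue
        cn=max(cv2.findContours((l==i).astype(np.uint8),0,2)[0],key=cv2.contourArea)
        P=onplane(n,cn.reshape(-1,2),22)[:,:2].astype(np.float32)
        (x,y),r=cv2.minEnclosingCircle(P)
        print(n,'round px',c[i].round(),'area',s[i][4],'circ',round(x,1),round(y,1),round(r,1),'cen',onplane(n,c[i],23)[0][:2].round(1),'zmed',np.nanmedian(z[l==i]).round(1))
E
python3 rounds.py 13
```

```text
time_s: 22.8
position: [368.8, -16.0, 116.8]
ee_rot: [[-1.0, -0.003, -0.001], [-0.003, 1.0, 0.001], [0.001, 0.001, -1.0]]
contact_force: [-0.2, 0.3, -0.3]
grip_width: 0.172
time_s: 23.0
position: [370.0, -19.1, 116.9]
ee_rot: [[-1.0, 0.0, -0.0], [0.0, 1.0, -0.0], [0.0, -0.0, -1.0]]
contact_force: [-0.2, 0.2, -0.5]
grip_width: 0.172
t 23.0 pos [370.  -19.1 116.9] yaw 89.98 grip 0.172 q [ -3.2   4.  127.6  -0.   48.5 -93.1] F [-0.2  0.2 -0.5]
shift now [0.001  0.0087 0.0669] n 1.350177683708117
turn [-0.0002 -0.0003 -0.0004] shift after turn [0.001  0.0087 0.0669]
top round px [171. 224.] area 870 circ 553.5 345.9 45.5 cen [553.2 345.7] zmed 26.8
top round px [301. 228.] area 852 circ 549.8 -10.4 45.5 cen [549.5 -10.4] zmed 26.9
top round px [215. 234.] area 869 circ 529.8 224.0 45.6 cen [529.3 223.9] zmed 26.9
top round px [260. 234.] area 865 circ 532.4 102.8 45.7 cen [532.3 102.9] zmed 26.9
side round px [257. 182.] area 765 circ 644.7 214.8 102.6 cen [653.6 211.5] zmed 14.4
side round px [195. 180.] area 219 circ 507.0 348.5 57.8 cen [499.3 354.9] zmed 15.9
side round px [283. 221.] area 3269 circ 599.0 24.8 179.9 cen [602.   20.2] zmed 15.5
```

View pics/top13.png

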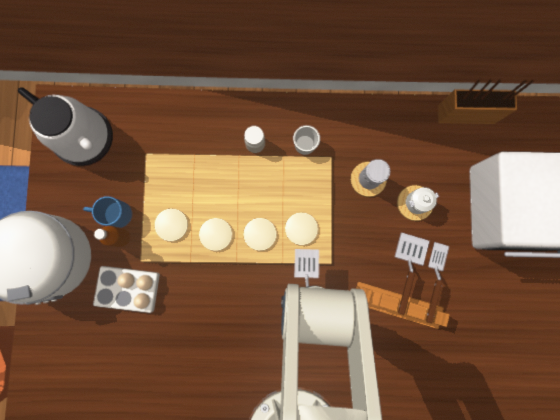

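View pics/side13.png

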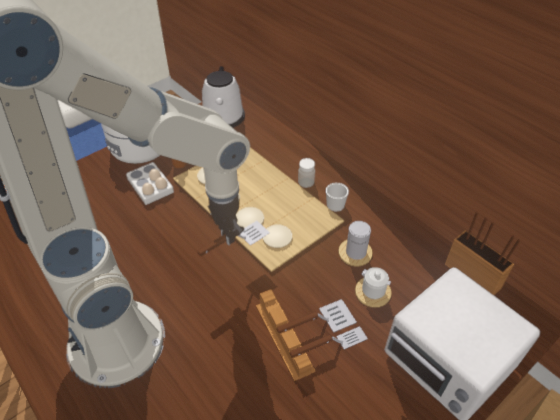

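Nothing has moved. The blade is at (306,263), lined up behind the round at (301,228). I'll descend.

```bash
python3 -m creep '[[0.05,[0.003,0.0087,0.03],[0,0,0]],[0.05,[0,0,0.03],[0,0,0]],[0.05,[0,0,0.025],[0,0,0]],[0.05,[0,0,0.01],[0,0,0]],[0.05,[0,0,0],[0,0,0]],[0.05,[0,0,0],[0,0,0]]]'; python3 to.py 369 -10.4 17.5 90
python3 - <<'E'
from h import *
z,_=snap('side','side14')
cv2.imwrite('pics/c14.png',cv2.resize(z[190:280,210:320],None,fx=6,fy=6,interpolation=2)[:,:,::-1])
E
```

```text
time_s: 23.7
position: [367.3, -10.3, 22.5]
ee_rot: [[-1.0, 0.001, 0.0], [0.001, 1.0, -0.0], [-0.0, -0.0, -1.0]]
contact_force: [0.5, 0.2, -1.0]
grip_width: 0.171
t 23.7 pos [367.3 -10.3  22.5] yaw 89.94 grip 0.171 q [ -1.8  15.2 132.   -0.   32.7 -91.8] F [ 0.5  0.2 -1. ]
shift now [-0.0017 -0.0001  0.005 ] n 0.1063760213981062
turn [-0.      0.0001 -0.0011] shift after turn [-0.0017 -0.0001  0.005 ]
```

View pics/c14.png

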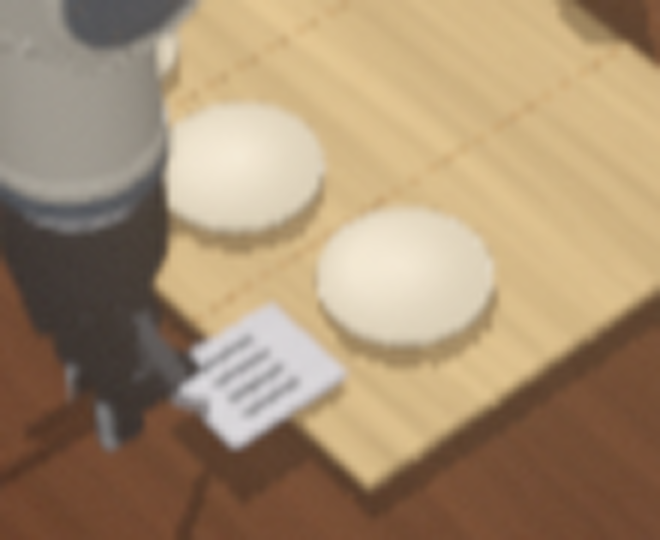

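```bash
python3 -m creep '[[0.05,[0,0,0.003],[0,0,0]],[0.05,[0,0,0.002],[0,0,0]],[0.05,[0,0,0],[0,0,0]],[0.05,[0,0,0],[0,0,0]]]'; python3 to.py 396.8 -10.4 17.3 90; python3 -m creep '[[0.05,[-0.008,0,0],[0,0,0]],[0.05,[-0.008,0,0],[0,0,0]],[0.05,[-0.005,0,0],[0,0,0]],[0.05,[-0.005,0,0],[0,0,0]],[0.05,[-0.0025,0,0],[0,0,0]],[0.05,[0,0,0],[0,0,0]]]'; python3 to.py 396.8 -10.4 17.3 90
python3 - <<'E'
from h import *
z,_=snap('side','side15')
cv2.imwrite('pics/c15.png',cv2.resize(z[190:280,210:320],None,fx=6,fy=6,interpolation=2)[:,:,::-1])
E
```

```text
time_s: 24.15
position: [367.0, -9.9, 17.3]
ee_rot: [[-1.0, 0.0, 0.0], [0.0, 1.0, -0.0], [-0.0, -0.0, -1.0]]
contact_force: [0.5, -0.4, -0.4]
grip_width: 0.17
t 24.15 pos [367.   -9.9  17.3] yaw 89.99 grip 0.17 q [ -1.8  16.  132.2  -0.   31.8 -91.8] F [ 0.5 -0.4 -0.4]
shift now [-0.0298 -0.0005 -0.    ] n 0.5965859411897083
turn [-0.      0.0003 -0.0002] shift after turn [-0.0298 -0.0005 -0.    ]
time_s: 24.75
position: [395.7, -9.9, 17.0]
ee_rot: [[-1.0, 0.0, 0.0], [0.0, 1.0, -0.0], [-0.0, -0.0, -1.0]]
contact_force: [-0.6, 0.2, -0.7]
grip_width: 0.174
t 24.75 pos [395.7  -9.9  17. ] yaw 89.98 grip 0.174 q [ -1.6  17.8 129.   -0.   33.2 -91.6] F [-0.6  0.2 -0.7]
shift now [-0.0011 -0.0005 -0.0003] n 0.023901349576565593
turn [-0.      0.0001 -0.0003] shift after turn [-0.0011 -0.0005 -0.0003]
```

View pics/c15.png

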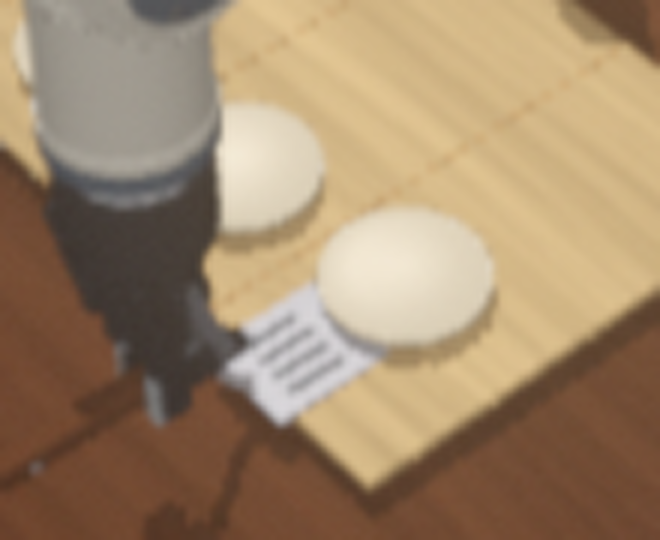

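The blade edge is under the rim and the round is unmoved. I'll lift slightly and slide further in.

```bash
python3 -m creep '[[0.05,[-0.001,0,-0.004],[0,0,0]],[0.05,[-0.002,0,-0.004],[0,0,0]],[0.05,[-0.002,0,-0.004],[0,0,0]],[0.05,[-0.004,0,0],[0,0,0]],[0.05,[-0.004,0,0],[0,0,0]],[0.05,[-0.004,0,-0.001],[0,0,0]],[0.05,[0,0,0],[0,0,0]],[0.05,[0,0,0],[0,0,0]]]'; python3 to.py 396.8 -10.4 17.3 90
python3 - <<'E'
from h import *
z,_=snap('side','side16')
t,_=snap('top','top16')
cv2.imwrite('pics/c16.png',np.hstack([cv2.resize(z[190:280,230:320],None,fx=4.4,fy=4.4,interpolation=2),cv2.resize(t[190:280,250:340],None,fx=4.4,fy=4.4,interpolation=2)])[:,:,::-1])
E
```

```text
time_s: 25.6
position: [412.4, -9.9, 30.0]
ee_rot: [[-1.0, 0.0, -0.0], [0.0, 1.0, -0.0], [0.0, -0.0, -1.0]]
contact_force: [-0.4, -0.6, -1.5]
grip_width: 0.174
t 25.6 pos [412.4  -9.9  30. ] yaw 89.99 grip 0.174 q [ -1.6  17.3 126.7  -0.   36.  -91.6] F [-0.4 -0.6 -1.5]
shift now [ 0.0156 -0.0005  0.0127] n 0.402544317388895
turn [-0.     -0.0001 -0.0003] shift after turn [ 0.0156 -0.0005  0.0127]
```

View pics/c16.png

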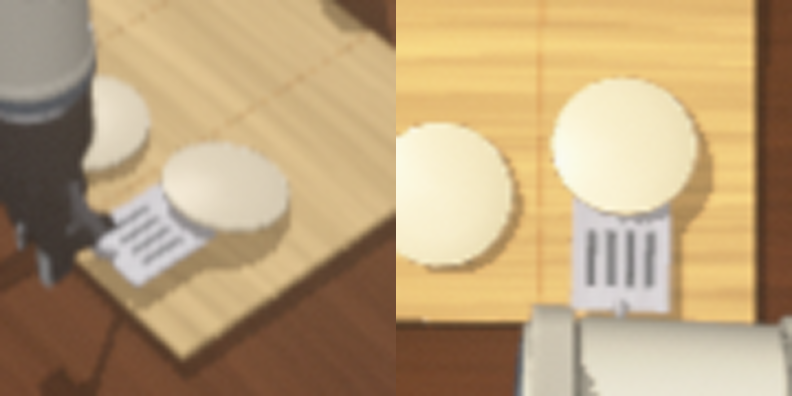

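The round is tilting. It slid about 10 mm forward with the blade and is well supported, so I'll continue along the arc to about 60° and look.

```bash
python3 -m creep '[[0.05,[-0.003,0,-0.004],[0,0,0]],[0.05,[-0.0022,0,-0.0065],[0,0,0]],[0.05,[-0.0026,0,-0.0073],[0,0,0]],[0.05,[-0.0047,0,-0.0082],[0,0,0]],[0.05,[-0.0056,0,-0.0077],[0,0,0]],[0.05,[-0.0066,0,-0.0067],[0,0,0]],[0.05,[-0.0073,0,-0.006],[0,0,0]],[0.05,[0,0,0],[0,0,0]]]'; python3 to.py 396.8 -10.4 17.3 90
python3 - <<'E'
from h import *
z,_=snap('side','side17')
t,_=snap('top','top17')
cv2.imwrite('pics/c17.png',np.hstack([cv2.resize(z[190:280,230:320],None,fx=4.4,fy=4.4,interpolation=2),cv2.resize(t[190:280,250:340],None,fx=4.4,fy=4.4,interpolation=2)])[:,:,::-1])
E
```

```text
time_s: 26.5
position: [446.5, -10.0, 77.5]
ee_rot: [[-1.0, 0.0, 0.003], [0.0, 1.0, -0.0], [-0.003, -0.0, -1.0]]
contact_force: [0.3, 0.1, -0.8]
grip_width: 0.171
t 26.5 pos [446.5 -10.   77.5] yaw 89.98 grip 0.171 q [ -1.5  14.5 121.2  -0.   44.2 -91.5] F [ 0.3  0.1 -0.8]
shift now [ 0.0499 -0.0005  0.0601] n 1.5618007656363253
turn [-0.0001  0.0028 -0.0003] shift after turn [ 0.0497 -0.0004  0.0602]
```

View pics/c17.png

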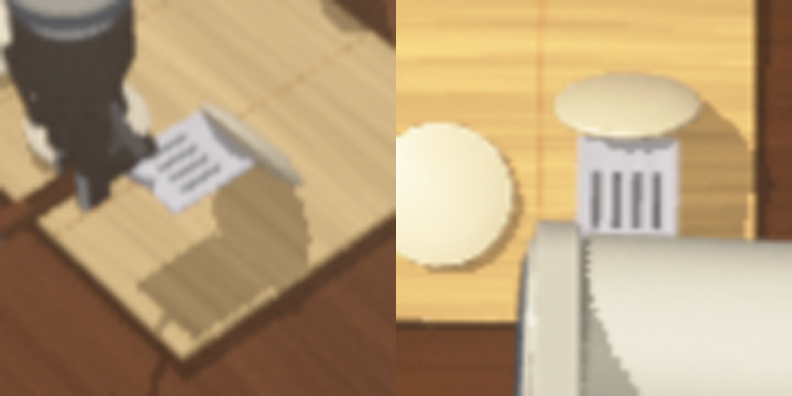

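The round now leans at about 65–70° with no further slip. I'll push it past vertical.

```bash
python3 -m creep '[[0.05,[-0.007,0,-0.004],[0,0,0]],[0.05,[-0.008,0,-0.003],[0,0,0]],[0.05,[-0.008,0,-0.002],[0,0,0]],[0.05,[-0.007,0,-0.001],[0,0,0]],[0.05,[-0.006,0,0],[0,0,0]],[0.05,[-0.005,0,0],[0,0,0]],[0.05,[-0.005,0,0],[0,0,0]],[0.05,[0,0,-0.01],[0,0,0]],[0.05,[0,0,-0.01],[0,0,0]],[0.05,[0,0,0],[0,0,0]]]'; python3 to.py 396.8 -10.4 17.3 90
python3 - <<'E'
from h import *
z,_=snap('side','side18')
t,_=snap('top','top18')
cv2.imwrite('pics/c18.png',np.hstack([cv2.resize(z[180:270,230:320],None,fx=4.4,fy=4.4,interpolation=2),cv2.resize(t[170:260,250:340],None,fx=4.4,fy=4.4,interpolation=2)])[:,:,::-1])
E
```

```text
time_s: 27.6
position: [491.3, -10.0, 108.2]
ee_rot: [[-1.0, 0.0, 0.003], [0.0, 1.0, -0.0], [-0.003, -0.0, -1.0]]
contact_force: [-0.1, -1.1, -0.8]
grip_width: 0.17
t 27.6 pos [491.3 -10.  108.2] yaw 89.98 grip 0.17 q [ -1.3  15.2 114.7  -0.   50.  -91.3] F [-0.1 -1.1 -0.8]
shift now [ 0.0947 -0.0005  0.0907] n 2.622745426400094
turn [-0.0001  0.0025 -0.0003] shift after turn [ 0.0945 -0.0004  0.0909]
```

View pics/c18.png

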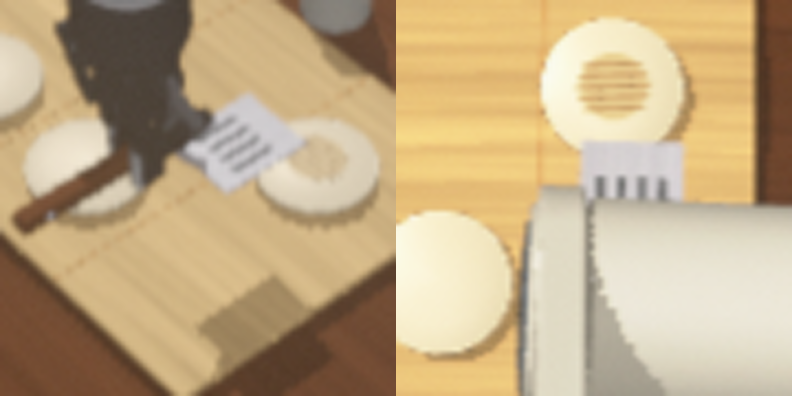

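The first round is flipped, with its ridges showing at (299,189) in the top view. Next is the round at about (532,103).

```bash
python3 -m creep '[[0.05,[0.03,0.02,0],[0,0,0]],[0.05,[0.035,0.03,0],[0,0,0]],[0.05,[0.04,0.033,0],[0,0,0]],[0.05,[0.035,0.03,0],[0,0,0]],[0.05,[0,0,0],[0,0,0]],[0.05,[0,0,0],[0,0,0]],[0.05,[0,0,0],[0,0,0]]]'; python3 to.py 351.6 103 21 90; python3 rounds.py 19 | grep top
```

```text
time_s: 28.4
position: [352.7, 101.8, 106.7]
ee_rot: [[-1.0, 0.0, 0.001], [0.0, 1.0, 0.0], [-0.001, 0.0, -1.0]]
contact_force: [-0.5, 0.2, -0.9]
grip_width: 0.169
t 28.4 pos [352.7 101.8 106.7] yaw 89.99 grip 0.169 q [ 15.9   4.7 128.5  -0.   46.7 -74.1] F [-0.5  0.2 -0.9]
shift now [0.0012 0.0011 0.0857] n 1.7143845640763928
turn [ 0.0001  0.0011 -0.0002] shift after turn [0.0011 0.0012 0.0857]
top round px [299. 190.] area 671 circ 657.5 -2.4 45.5 cen [656.6  -2.4] zmed 26.3
top round px [171. 224.] area 870 circ 553.5 345.9 45.5 cen [553.2 345.7] zmed 26.8
top round px [215. 234.] area 862 circ 529.8 224.0 45.6 cen [529.3 223.9] zmed 27.0
top round px [260. 234.] area 863 circ 532.6 103.0 45.7 cen [532.3 103. ] zmed 27.0
```

View pics/top19.png

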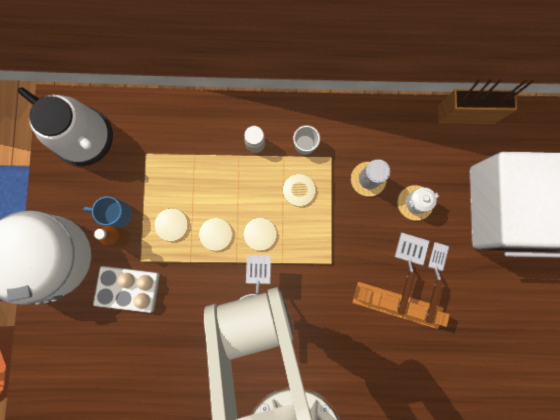

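```bash
python3 -m creep '[[0.05,[0.001,0.001,0.03],[0,0,0]],[0.05,[0,0,0.03],[0,0,0]],[0.05,[0,0,0.02],[0,0,0]],[0.05,[0,0,0.006],[0,0,0]],[0.05,[0,0,0.003],[0,0,0]],[0.05,[0,0,0],[0,0,0]],[0.05,[0,0,0],[0,0,0]],[0.05,[0,0,0],[0,0,0]]]'; python3 to.py 378.6 103 17.2 90
```

```text
time_s: 29.3
position: [351.6, 103.1, 18.2]
ee_rot: [[-1.0, 0.0, 0.002], [0.0, 1.0, 0.0], [-0.002, 0.0, -1.0]]
contact_force: [0.8, -0.4, -0.5]
grip_width: 0.173
t 29.3 pos [351.6 103.1  18.2] yaw 89.98 grip 0.173 q [ 16.1  15.7 132.3   0.   31.8 -73.9] F [ 0.8 -0.4 -0.5]
shift now [-0.027  -0.0001  0.0011] n 0.5406256992555288
turn [ 0.0005  0.0016 -0.0004] shift after turn [-0.027  -0.0001  0.001 ]
```

```bash
python3 -m creep '[[0.05,[-0.008,0,0.001],[0,0.0015,0]],[0.05,[-0.008,0,0],[0,0,0]],[0.05,[-0.006,0,0],[0,0,0]],[0.05,[-0.005,0,0],[0,0,0]],[0.05,[0,0,0],[0,0,0]],[0.05,[-0.001,0,-0.004],[0,0,0]],[0.05,[-0.002,0,-0.004],[0,0,0]],[0.05,[-0.002,0,-0.004],[0,0,0]],[0.05,[-0.002,0,-0.002],[0,0,0]],[0.05,[0,0,0],[0,0,0]]]'; python3 to.py 378.6 103 17.2 90;  python3 - <<'E'
from h import *
z,_=snap('side','side20')
t,_=snap('top','top20')
cv2.imwrite('pics/c20.png',np.hstack([cv2.resize(z[175:265,200:290],None,fx=4.4,fy=4.4,interpolation=2),cv2.resize(t[190:280,210:300],None,fx=4.4,fy=4.4,interpolation=2)])[:,:,::-1])
E
```

```text
time_s: 30.3
position: [385.5, 103.1, 30.9]
ee_rot: [[-1.0, 0.0, -0.0], [0.0, 1.0, 0.0], [0.0, 0.0, -1.0]]
contact_force: [-0.1, 0.5, -0.9]
grip_width: 0.171
t 30.3 pos [385.5 103.1  30.9] yaw 89.98 grip 0.171 q [ 14.7  16.3 128.2   0.   35.5 -75.3] F [-0.1  0.5 -0.9]
shift now [ 0.0069 -0.0001  0.0137] n 0.3066891749051522
turn [ 0.0003 -0.0004 -0.0003] shift after turn [ 0.0069 -0.0001  0.0137]
```

View pics/c20.png

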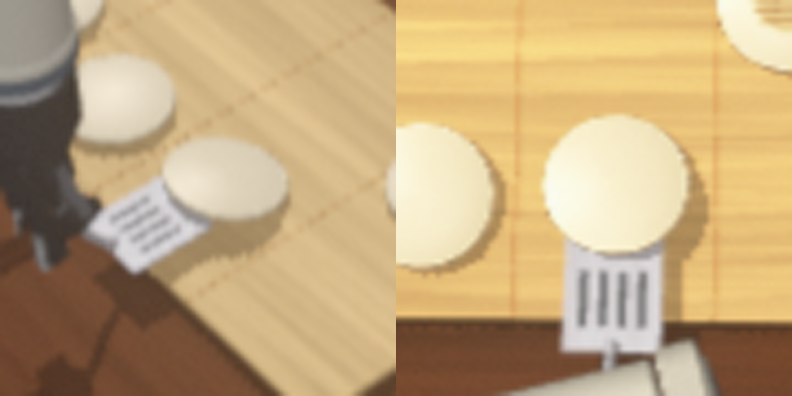

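The round is tilted with no slip. I'll run the same arc.

```bash
python3 -m creep '[[0.05,[-0.003,0,-0.004],[0,0,0]],[0.05,[-0.0022,0,-0.0065],[0,0,0]],[0.05,[-0.0026,0,-0.0073],[0,0,0]],[0.05,[-0.0047,0,-0.0082],[0,0,0]],[0.05,[-0.0056,0,-0.0077],[0,0,0]],[0.05,[-0.0066,0,-0.0067],[0,0,0]],[0.05,[-0.0073,0,-0.006],[0,0,0]],[0.05,[0,0,0],[0,0,0]]]'; python3 to.py 396.8 103 17.3 90
python3 - <<'E'
from h import *
z,_=snap('side','side21')
t,_=snap('top','top21')
cv2.imwrite('pics/c21.png',np.hstack([cv2.resize(z[175:265,200:290],None,fx=4.4,fy=4.4,interpolation=2),cv2.resize(t[190:280,210:300],None,fx=4.4,fy=4.4,interpolation=2)])[:,:,::-1])
E
```

```text
time_s: 31.2
position: [419.0, 103.2, 77.8]
ee_rot: [[-1.0, 0.0, 0.001], [0.0, 1.0, 0.001], [-0.001, 0.001, -1.0]]
contact_force: [-0.9, 0.3, -0.9]
grip_width: 0.171
t 31.2 pos [419.  103.2  77.8] yaw 89.98 grip 0.171 q [ 13.6  13.3 122.8   0.   43.8 -76.4] F [-0.9  0.3 -0.9]
shift now [ 0.0223 -0.0003  0.0605] n 1.2899846727412878
turn [ 0.0006  0.0013 -0.0004] shift after turn [ 0.0222 -0.0002  0.0605]
```

View pics/c21.png

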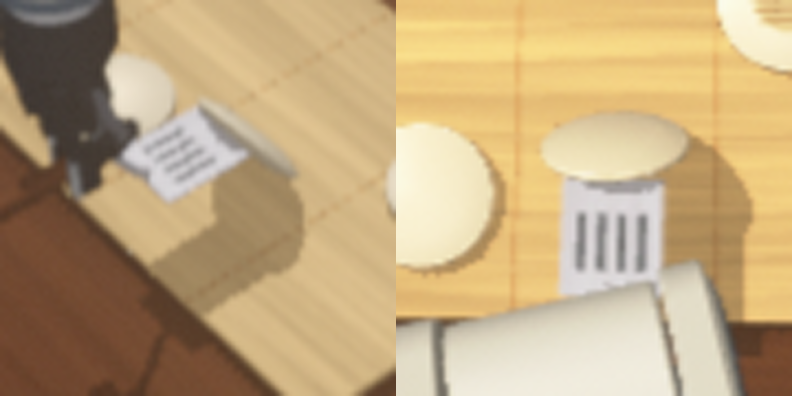

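```bash
python3 -m creep '[[0.05,[-0.007,0,-0.004],[0,0,0]],[0.05,[-0.008,0,-0.003],[0,0,0]],[0.05,[-0.008,0,-0.002],[0,0,0]],[0.05,[-0.007,0,-0.001],[0,0,0]],[0.05,[-0.006,0,0],[0,0,0]],[0.05,[-0.005,0,0],[0,0,0]],[0.05,[-0.006,0,0],[0,0,0]],[0.05,[-0.004,0,-0.005],[0,0,0]],[0.05,[0,0,-0.01],[0,0,0]],[0.05,[0,0,0],[0,0,0]]]'; python3 to.py 348.5 224 107 90
python3 - <<'E'
from h import *
z,_=snap('side','side22')
t,_=snap('top','top22')
cv2.imwrite('pics/c22.png',np.hstack([cv2.resize(z[165:255,200:290],None,fx=4.4,fy=4.4,interpolation=2),cv2.resize(t[170:260,210:300],None,fx=4.4,fy=4.4,interpolation=2)])[:,:,::-1])
E
```

```text
time_s: 32.3
position: [468.8, 103.1, 103.1]
ee_rot: [[-1.0, 0.0, 0.0], [0.0, 1.0, 0.0], [-0.0, 0.0, -1.0]]
contact_force: [-0.4, 0.0, -1.6]
grip_width: 0.169
t 32.3 pos [468.8 103.1 103.1] yaw 89.99 grip 0.169 q [ 12.2  14.8 116.2   0.   49.  -77.8] F [-0.4  0.  -1.6]
shift now [ 0.1203  0.1209 -0.0039] n 3.4121036266529763
turn [ 0.0004  0.0004 -0.0003] shift after turn [ 0.1203  0.1209 -0.0039]
```

View pics/c22.png

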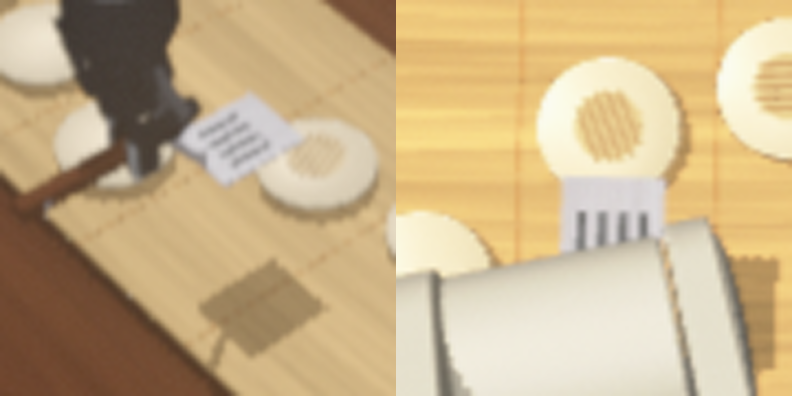

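Two rounds are flipped. Next is the one at about (529.5,224).

```bash
python3 -m creep '[[0.05,[0.02,0.02,-0.004],[0,0,0]],[0.05,[0.033,0.033,0],[0,0,0]],[0.05,[0.034,0.034,0],[0,0,0]],[0.05,[0.033,0.034,0],[0,0,0]],[0.05,[0,0,0],[0,0,0]],[0.05,[0,0,0],[0,0,0]],[0.05,[0,0,0],[0,0,0]]]'; python3 to.py 348.7 224 18 90; python3 rounds.py 23 | grep top
```

```text
time_s: 33.1
position: [348.5, 223.6, 106.0]
ee_rot: [[-1.0, 0.0, -0.001], [0.0, 1.0, -0.0], [0.001, -0.0, -1.0]]
contact_force: [0.3, -0.5, -0.8]
grip_width: 0.17
t 33.1 pos [348.5 223.6 106. ] yaw 89.99 grip 0.17 q [ 32.5   9.  123.4   0.   47.6 -57.6] F [ 0.3 -0.5 -0.8]
shift now [-0.0003  0.0004  0.088 ] n 1.7597560301645543
turn [-0.     -0.001  -0.0002] shift after turn [-0.0002  0.0004  0.088 ]
top round px [299. 190.] area 672 circ 657.1 -2.9 45.2 cen [656.4  -2.6] zmed 26.3
top round px [258. 199.] area 686 circ 629.9 109.9 45.6 cen [629.1 109.8] zmed 26.2
top round px [171. 224.] area 869 circ 553.5 345.9 45.5 cen [553.3 345.6] zmed 26.9
top round px [215. 234.] area 865 circ 529.2 224.4 45.5 cen [529.3 224. ] zmed 26.8
```

View pics/top23.png

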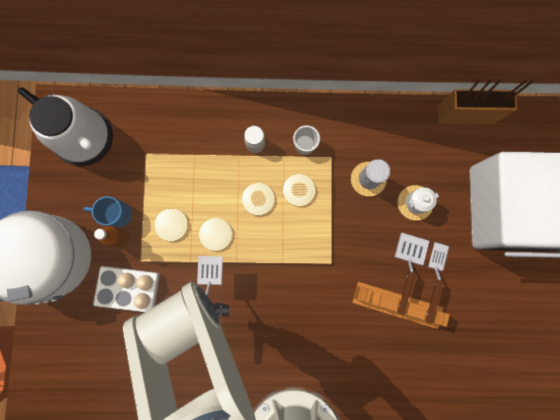

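```bash
python3 -m creep '[[0.05,[0,0.0004,0.03],[0,0,0]],[0.05,[0,0,0.03],[0,0,0]],[0.05,[0,0,0.02],[0,0,0]],[0.05,[0,0,0.006],[0,0,0]],[0.05,[0,0,0.003],[0,0,0]],[0.05,[0,0,0],[0,0,0]],[0.05,[0,0,0],[0,0,0]],[0.05,[0,0,0],[0,0,0]]]'; python3 to.py 375.6 224 17.2 90
```

```text
time_s: 34.0
position: [348.6, 224.7, 17.7]
ee_rot: [[-1.0, 0.0, 0.0], [0.0, 1.0, 0.001], [-0.0, 0.001, -1.0]]
contact_force: [-0.4, -0.1, -0.8]
grip_width: 0.167
t 34.0 pos [348.6 224.7  17.7] yaw 89.98 grip 0.167 q [ 3.260e+01  1.900e+01  1.268e+02  1.000e-01  3.420e+01 -5.750e+01] F [-0.4 -0.1 -0.8]
shift now [-0.027  -0.0007  0.0005] n 0.5401444412009354
turn [ 0.001   0.     -0.0003] shift after turn [-0.027  -0.0007  0.0005]
```

```bash
python3 -m creep '[[0.05,[-0.008,0,0.0005],[0.001,0,0]],[0.05,[-0.008,0,0],[0,0,0]],[0.05,[-0.006,0,0],[0,0,0]],[0.05,[-0.005,0,0],[0,0,0]],[0.05,[0,0,0],[0,0,0]],[0.05,[-0.001,0,-0.004],[0,0,0]],[0.05,[-0.002,0,-0.004],[0,0,0]],[0.05,[-0.002,0,-0.004],[0,0,0]],[0.05,[-0.002,0,-0.002],[0,0,0]],[0.05,[0,0,0],[0,0,0]]]'; python3 to.py 378.6 224 17.2 90;  python3 - <<'E'
from h import *
z,_=snap('side','side24')
t,_=snap('top','top24')
cv2.imwrite('pics/c24.png',np.hstack([cv2.resize(z[155:245,180:270],None,fx=4.4,fy=4.4,interpolation=2),cv2.resize(t[190:280,165:255],None,fx=4.4,fy=4.4,interpolation=2)])[:,:,::-1])
E
```

```text
time_s: 35.0
position: [382.5, 224.6, 30.8]
ee_rot: [[-1.0, 0.0, -0.001], [0.0, 1.0, -0.0], [0.001, -0.0, -1.0]]
contact_force: [-0.1, 0.0, -1.2]
grip_width: 0.175
t 35.0 pos [382.5 224.6  30.8] yaw 89.98 grip 0.175 q [ 30.2  19.3 123.   -0.   37.7 -59.7] F [-0.1  0.  -1.2]
shift now [ 0.0038 -0.0006  0.0136] n 0.28304982744402357
turn [-0.0005 -0.0005 -0.0003] shift after turn [ 0.0039 -0.0006  0.0136]
```

View pics/c24.png

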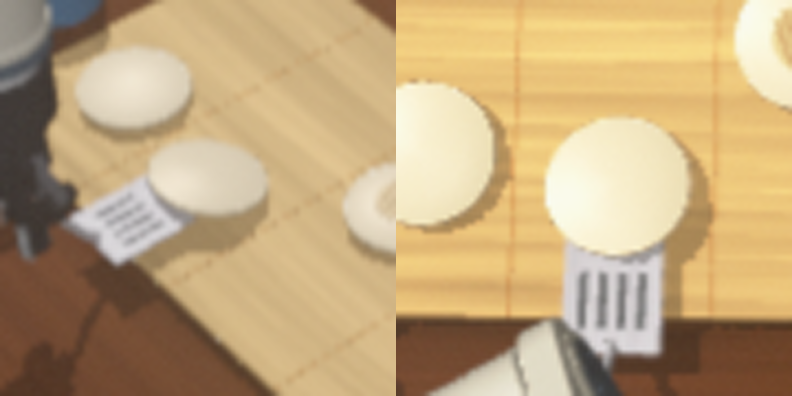

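The tilt is the same as before, so I'll run the arc.

```bash
python3 -m creep '[[0.05,[-0.003,0,-0.004],[0,0,0]],[0.05,[-0.0022,0,-0.0065],[0,0,0]],[0.05,[-0.0026,0,-0.0073],[0,0,0]],[0.05,[-0.0047,0,-0.0082],[0,0,0]],[0.05,[-0.0056,0,-0.0077],[0,0,0]],[0.05,[-0.0066,0,-0.0067],[0,0,0]],[0.05,[-0.0073,0,-0.006],[0,0,0]],[0.05,[0,0,0],[0,0,0]]]'
python3 - <<'E'
from h import *
z,_=snap('side','side25')
t,_=snap('top','top25')
cv2.imwrite('pics/c25.png',np.hstack([cv2.resize(z[155:245,180:270],None,fx=4.4,fy=4.4,interpolation=2),cv2.resize(t[190:280,165:255],None,fx=4.4,fy=4.4,interpolation=2)])[:,:,::-1])
E
```

```text
time_s: 35.9
position: [415.9, 224.9, 77.8]
ee_rot: [[-1.0, 0.001, 0.001], [0.001, 1.0, 0.0], [-0.001, 0.0, -1.0]]
contact_force: [-0.8, -0.5, -0.8]
grip_width: 0.169
```

View pics/c25.png

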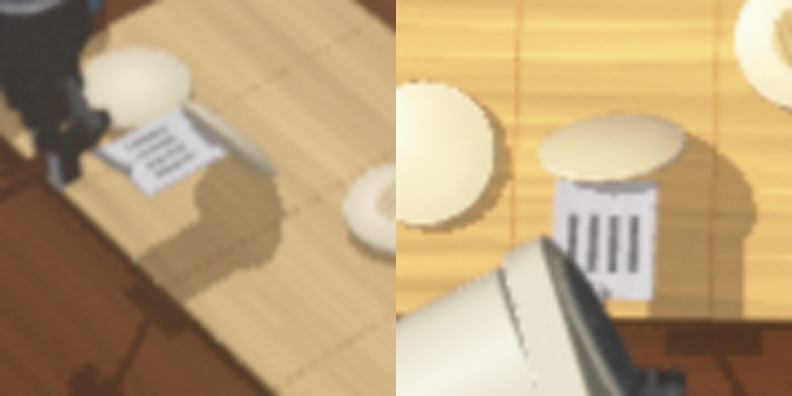

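```bash
python3 -m creep '[[0.05,[-0.007,0,-0.004],[0,0,0]],[0.05,[-0.008,0,-0.003],[0,0,0]],[0.05,[-0.008,0,-0.002],[0,0,0]],[0.05,[-0.007,0,-0.001],[0,0,0]],[0.05,[-0.006,0,0],[0,0,0]],[0.05,[-0.005,0,0],[0,0,0]],[0.05,[-0.006,0,0],[0,0,0]],[0.05,[-0.004,0,-0.005],[0,0,0]],[0.05,[0,0,-0.01],[0,0,0]],[0.05,[0,0,0],[0,0,0]]]'; python3 to.py 372.5 346 107 90
python3 - <<'E'
from h import *
z,_=snap('side','side26')
t,_=snap('top','top26')
cv2.imwrite('pics/c26.png',np.hstack([cv2.resize(z[145:235,180:270],None,fx=4.4,fy=4.4,interpolation=2),cv2.resize(t[170:260,165:255],None,fx=4.4,fy=4.4,interpolation=2)])[:,:,::-1])
E
```

```text
time_s: 37.0
position: [465.8, 224.8, 103.1]
ee_rot: [[-1.0, 0.0, 0.0], [0.0, 1.0, -0.0], [-0.0, -0.0, -1.0]]
contact_force: [-0.7, 0.5, 0.2]
grip_width: 0.167
t 37.0 pos [465.8 224.8 103.1] yaw 89.98 grip 0.167 q [ 25.6  17.8 111.8  -0.   50.4 -64.4] F [-0.7  0.5  0.2]
shift now [ 0.0934  0.1212 -0.0039] n 3.0608167903728005
turn [-0.0001  0.0003 -0.0004] shift after turn [ 0.0933  0.1212 -0.0039]
```

View pics/c26.png

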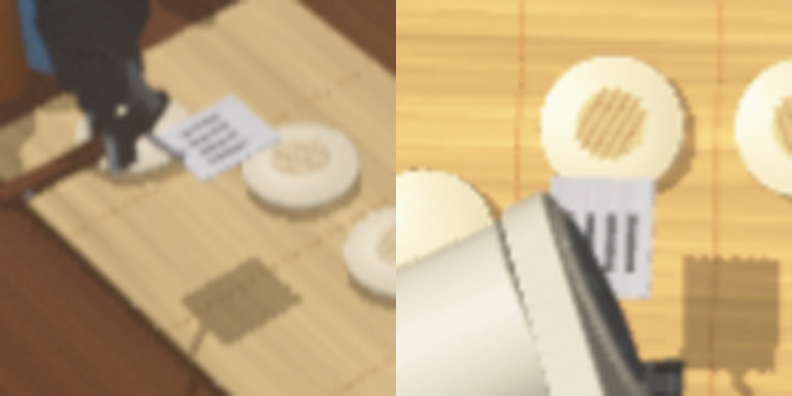

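Three rounds are flipped. The last is at about (553.4,345.8).

```bash
python3 -m creep '[[0.05,[0.03,0,-0.004],[0,0,0]],[0.05,[0.033,0.033,0],[0,0,0]],[0.05,[0.03,0.037,0],[0,0,0]],[0.05,[0,0.035,0],[0,0,0]],[0.05,[0,0.0162,0],[0,0,0]],[0.05,[0,0,0],[0,0,0]],[0.05,[0,0,0],[0,0,0]],[0.05,[0,0,0],[0,0,0]]]'; python3 to.py 372.6 345.8 18 90; python3 rounds.py 27 | grep top
```

```text
time_s: 37.9
position: [372.0, 344.2, 105.3]
ee_rot: [[-1.0, 0.001, -0.002], [0.001, 1.0, -0.002], [0.002, -0.002, -1.0]]
contact_force: [-0.4, -0.1, -0.4]
grip_width: 0.171
t 37.9 pos [372.  344.2 105.3] yaw 89.93 grip 0.171 q [ 42.6  16.8 112.8   0.   50.5 -47.3] F [-0.4 -0.1 -0.4]
shift now [-0.0008  0.0018  0.0873] n 1.7467158319363385
turn [-0.0021 -0.0023 -0.0012] shift after turn [-0.0006  0.0016  0.0873]
top round px [299. 190.] area 671 circ 657.7 -2.6 45.6 cen [656.4  -2.5] zmed 26.2
top round px [214. 198.] area 681 circ 628.4 231.7 45.5 cen [627.4 231.6] zmed 26.1
top round px [258. 199.] area 687 circ 629.9 109.9 45.6 cen [629.1 109.8] zmed 26.4
top round px [171. 224.] area 874 circ 553.5 345.9 45.5 cen [553.3 345.6] zmed 27.2
```

View pics/top27.png

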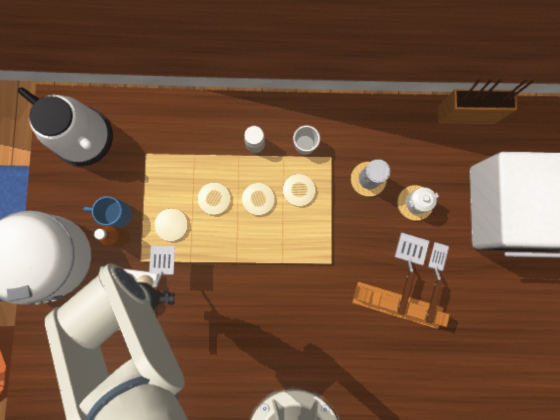

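View pics/side27.png

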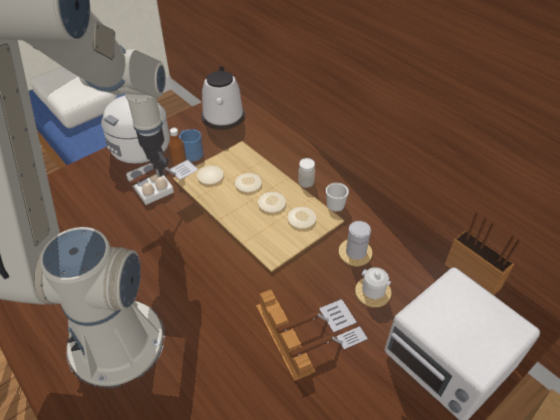

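Run:
```python
from h import *
d=np.load('pics/top0.npz')['d'];W=deproj('top',d);im=np.load('pics/top0.npz')['im']
m=(W[:,:,2]>12)&(W[:,:,0]>300)&(W[:,:,0]<450)&(W[:,:,1]>350)&(W[:,:,1]<560)
P=W[m]; print(len(P)); r=cv2.minAreaRect(P[:,:2].astype(np.float32)); print(r,cv2.boxPoints(r).round().tolist())
cv2.imwrite('pics/c28.png',cv2.resize(im[255:325,85:175],None,fx=6,fy=6,interpolation=2)[:,:,::-1])
print(onplane('top',[[157,273],[155,311],[101,267],[95,305]],50).round())
```

```text
2630
((382.75189208984375, 471.011962890625), (189.87783813476562, 112.2305908203125), 83.8249282836914) [[317.0, 383.0], [428.0, 371.0], [449.0, 559.0], [337.0, 571.0]]
[[422. 368.  50.]
 [325. 368.  50.]
 [436. 514.  50.]
 [338. 522.  50.]]
```

View pics/c28.png

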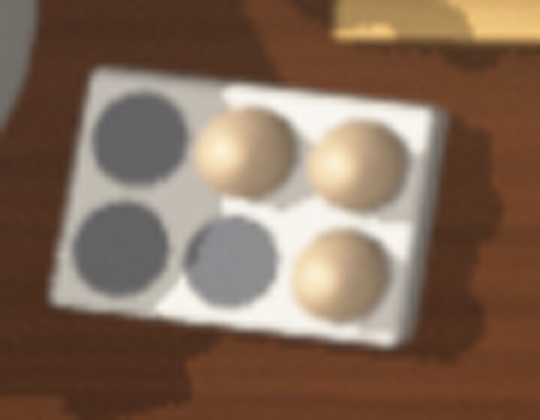

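The egg holder edge (y≈370) is close to the blade's path, so I'll approach the last round with the heading turned 8°, swinging the handle away from the holder.

```bash
python3 -m creep '[[0.05,[0,0,0],[0,0,-0.07]],[0.05,[0,0,0],[0,0,-0.07]],[0.05,[0,0,0],[0,0,0]],[0.05,[0,0,0],[0,0,0]]]'; python3 to.py 380.3 321.5 18 98
```

```text
time_s: 38.4
position: [372.2, 345.1, 105.6]
ee_rot: [[-0.991, -0.137, -0.002], [-0.137, 0.991, -0.001], [0.002, -0.001, -1.0]]
contact_force: [0.5, 0.1, -0.8]
grip_width: 0.168
t 38.4 pos [372.2 345.1 105.6] yaw 97.85 grip 0.168 q [ 42.7  16.8 112.7   0.   50.5 -55.2] F [ 0.5  0.1 -0.8]
shift now [-0.005  -0.0244  0.0877] n 1.8224648726186987
turn [-0.0009 -0.0017 -0.0027] shift after turn [-0.0047 -0.0245  0.0876]
```

```bash
python3 -m creep '[[0.05,[-0.0047,-0.0245,0],[0,-0.0015,0]],[0.05,[0,0,0.03],[0,0,0]],[0.05,[0,0,0.025],[0,0,0]],[0.05,[0,0,0.01],[0,0,0]],[0.05,[0,0,0],[0,0,0]],[0.05,[0,0,0],[0,0,0]]]'; python3 to.py 380.3 321.5 18 98;python3 - <<'E'
from h import *
z,_=snap('side','side28')
t,_=snap('top','top28')
cv2.imwrite('pics/c29.png',np.hstack([cv2.resize(z[135:225,140:230],None,fx=4.4,fy=4.4,interpolation=2),cv2.resize(t[200:290,115:205],None,fx=4.4,fy=4.4,interpolation=2)])[:,:,::-1])
E
```

```text
time_s: 39.0
position: [380.5, 322.2, 41.2]
ee_rot: [[-0.99, -0.139, 0.0], [-0.139, 0.99, -0.001], [-0.0, -0.001, -1.0]]
contact_force: [-0.6, -0.9, -0.9]
grip_width: 0.169
t 39.0 pos [380.5 322.2  41.2] yaw 97.97 grip 0.169 q [ 4.010e+01  2.200e+01  1.162e+02 -1.000e-01  4.180e+01 -5.780e+01] F [-0.6 -0.9 -0.9]
shift now [ 0.0003 -0.0007  0.0232] n 0.46407986599141476
turn [-0.0006  0.0002 -0.0005] shift after turn [ 0.0003 -0.0007  0.0232]
```

View pics/c29.png

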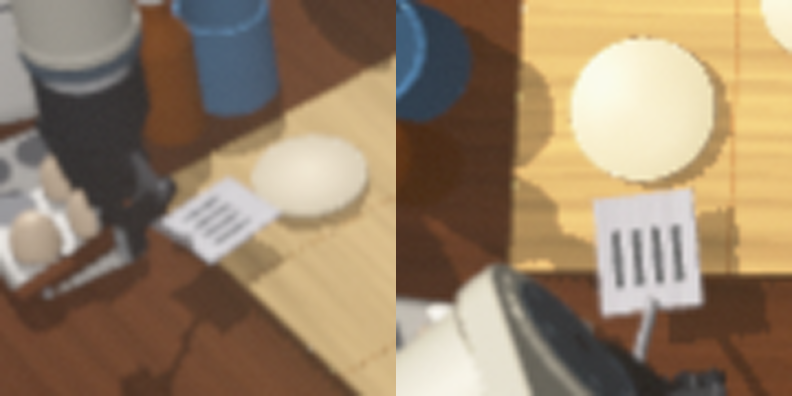

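```bash
python3 -m creep '[[0.05,[0,-0.0005,0.012],[0,0,0]],[0.05,[0,0,0.008],[0,0,0]],[0.05,[0,0,0.0035],[0,0,0]],[0.05,[0,0,0],[0,0,0]],[0.05,[0,0,0],[0,0,0]]]'; python3 to.py 401 324.5 17.2 98
```

```text
time_s: 39.6
position: [380.0, 321.3, 17.0]
ee_rot: [[-0.99, -0.139, -0.0], [-0.139, 0.99, -0.001], [0.0, -0.001, -1.0]]
contact_force: [-0.3, -0.4, -0.5]
grip_width: 0.17
t 39.6 pos [380.  321.3  17. ] yaw 98.01 grip 0.17 q [ 4.010e+01  2.440e+01  1.169e+02 -1.000e-01  3.880e+01 -5.790e+01] F [-0.3 -0.4 -0.5]
shift now [-0.0212  0.0002 -0.0002] n 0.423863426739091
turn [-0.0011 -0.0005  0.0001] shift after turn [-0.0212  0.0002 -0.0002]
```

```bash
python3 -m creep '[[0.05,[-0.007,0,0],[-0.001,0,0]],[0.05,[-0.007,0,0],[0,0,0]],[0.05,[-0.005,0,0],[0,0,0]],[0.05,[-0.002,0,0],[0,0,0]],[0.05,[0,0,0],[0,0,0]],[0.05,[-0.001,0,-0.004],[0,0,0]],[0.05,[-0.002,0,-0.004],[0,0,0]],[0.05,[-0.002,0,-0.004],[0,0,0]],[0.05,[-0.002,0,-0.002],[0,0,0]],[0.05,[0,0,0],[0,0,0]]]'; python3 to.py 401 324.5 17.2 98;  python3 - <<'E'
from h import *
z,_=snap('side','side30')
t,_=snap('top','top30')
cv2.imwrite('pics/c30.png',np.hstack([cv2.resize(z[135:225,150:240],None,fx=4.4,fy=4.4,interpolation=2),cv2.resize(t[190:280,115:205],None,fx=4.4,fy=4.4,interpolation=2)])[:,:,::-1])
E
```

```text
time_s: 40.6
position: [408.5, 325.7, 31.7]
ee_rot: [[-0.99, -0.139, 0.001], [-0.139, 0.99, 0.001], [-0.001, 0.001, -1.0]]
contact_force: [-0.6, -0.1, -0.8]
grip_width: 0.172
t 40.6 pos [408.5 325.7  31.7] yaw 98.0 grip 0.172 q [ 38.4  24.5 113.6   0.   41.8 -59.6] F [-0.6 -0.1 -0.8]
shift now [ 0.0076 -0.0002  0.0145] n 0.32758783622254806
turn [0.0008 0.0009 0.0001] shift after turn [ 0.0076 -0.0002  0.0145]
```

View pics/c30.png

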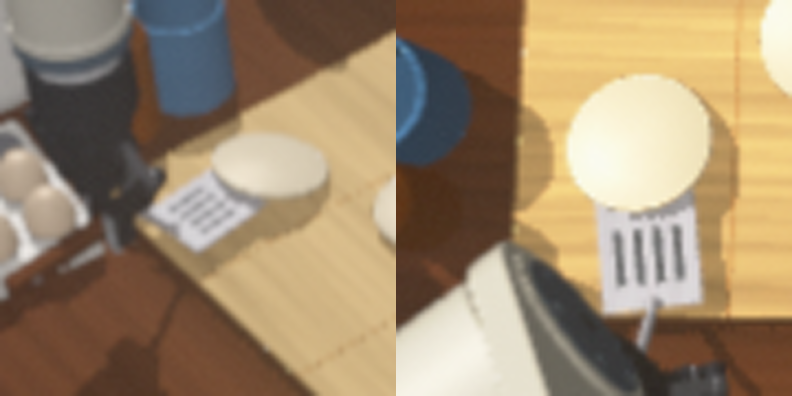

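```bash
python3 -m creep '[[0.05,[-0.003,0,-0.004],[0,0,0]],[0.05,[-0.0022,0,-0.0065],[0,0,0]],[0.05,[-0.0026,0,-0.0073],[0,0,0]],[0.05,[-0.0047,0,-0.0082],[0,0,0]],[0.05,[-0.0056,0,-0.0077],[0,0,0]],[0.05,[-0.0066,0,-0.0067],[0,0,0]],[0.05,[-0.0073,0,-0.006],[0,0,0]],[0.05,[0,0,0],[0,0,0]]]'
python3 - <<'E'
from h import *
z,_=snap('side','side31')
t,_=snap('top','top31')
cv2.imwrite('pics/c31.png',np.hstack([cv2.resize(z[135:225,150:240],None,fx=4.4,fy=4.4,interpolation=2),cv2.resize(t[190:280,115:205],None,fx=4.4,fy=4.4,interpolation=2)])[:,:,::-1])
E
```

```text
time_s: 41.5
position: [441.4, 330.6, 78.7]
ee_rot: [[-0.99, -0.139, 0.002], [-0.139, 0.99, 0.002], [-0.002, 0.001, -1.0]]
contact_force: [-0.1, 0.0, -0.0]
grip_width: 0.171
```

View pics/c31.png

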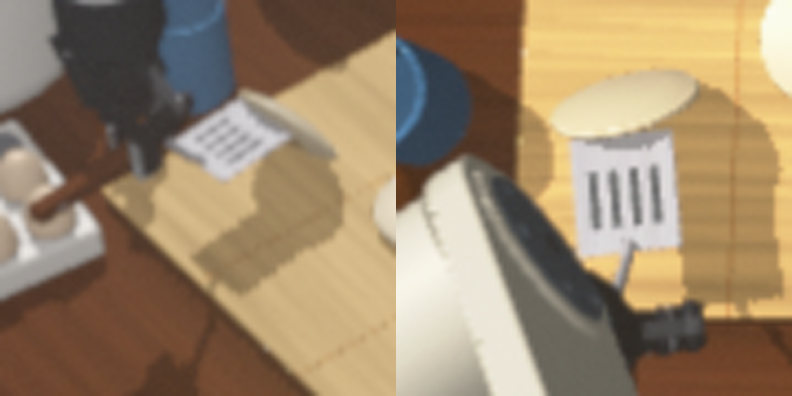

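The round has yawed about 15° to the left and would land near the board's left edge. I'll rotate the blade clockwise in place to steer it.

```bash
python3 -m creep '[[0.05,[-0.001,0.007,-0.001],[0,0,0.058]],[0.05,[-0.001,0.007,-0.001],[0,0,0.058]],[0.05,[-0.001,0.007,0],[0,0,0.058]],[0.05,[-0.001,0.006,0],[0,0,0.05]],[0.05,[0,0,0],[0,0,0]]]'
python3 - <<'E'
from h import *
z,_=snap('side','side32')
t,_=snap('top','top32')
cv2.imwrite('pics/c32.png',np.hstack([cv2.resize(z[135:225,150:240],None,fx=4.4,fy=4.4,interpolation=2),cv2.resize(t[190:280,115:205],None,fx=4.4,fy=4.4,interpolation=2)])[:,:,::-1])
E
```

```text
time_s: 42.1
position: [441.7, 357.2, 79.1]
ee_rot: [[-0.996, 0.084, -0.001], [0.084, 0.996, -0.0], [0.001, -0.0, -1.0]]
contact_force: [-0.2, -0.6, -1.2]
grip_width: 0.17
```

View pics/c32.png

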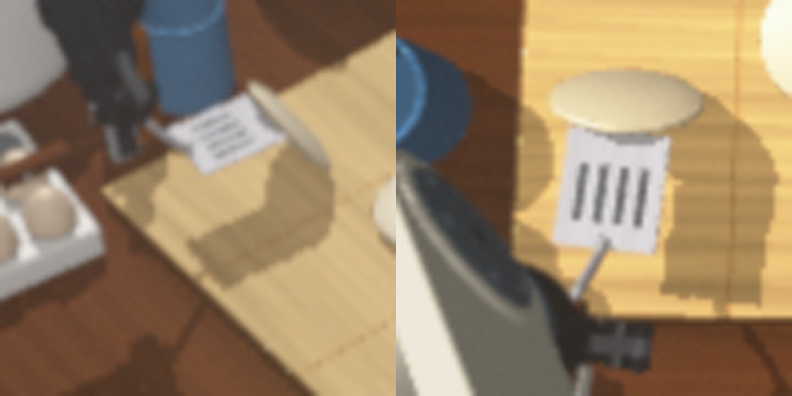

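It's squared up again and facing +x. I'll tip it over.

```bash
python3 -m creep '[[0.05,[-0.007,0,-0.004],[0,0,0]],[0.05,[-0.008,0,-0.003],[0,0,0]],[0.05,[-0.008,0,-0.002],[0,0,0]],[0.05,[-0.007,0,-0.001],[0,0,0]],[0.05,[-0.006,0,0],[0,0,0]],[0.05,[-0.005,0,0],[0,0,0]],[0.05,[-0.006,0,0],[0,0,0]],[0.05,[-0.004,0,-0.005],[0,0,0]],[0.05,[0,0,-0.01],[0,0,0]],[0.05,[0,0,0],[0,0,0]]]'; python3 to.py 441 -223.8 107 74.4
python3 - <<'E'
from h import *
z,_=snap('side','side33')
t,_=snap('top','top33')
cv2.imwrite('pics/c33.png',np.hstack([cv2.resize(z[135:225,160:250],None,fx=4.4,fy=4.4,interpolation=2),cv2.resize(t[160:250,125:215],None,fx=4.4,fy=4.4,interpolation=2)])[:,:,::-1])
E
```

```text
time_s: 43.2
position: [493.8, 353.2, 106.3]
ee_rot: [[-0.996, 0.084, 0.002], [0.084, 0.996, 0.002], [-0.002, 0.002, -1.0]]
contact_force: [0.5, 0.6, -0.7]
grip_width: 0.167
t 43.2 pos [493.8 353.2 106.3] yaw 85.16 grip 0.167 q [ 35.4  24.5 100.6   0.   54.7 -49.7] F [ 0.5  0.6 -0.7]
shift now [ 0.0039 -0.5794 -0.0018] n 11.588689707185184
turn [0.0019 0.0014 0.1879] shift after turn [-0.1044 -0.57   -0.0007]
```

View pics/c33.png

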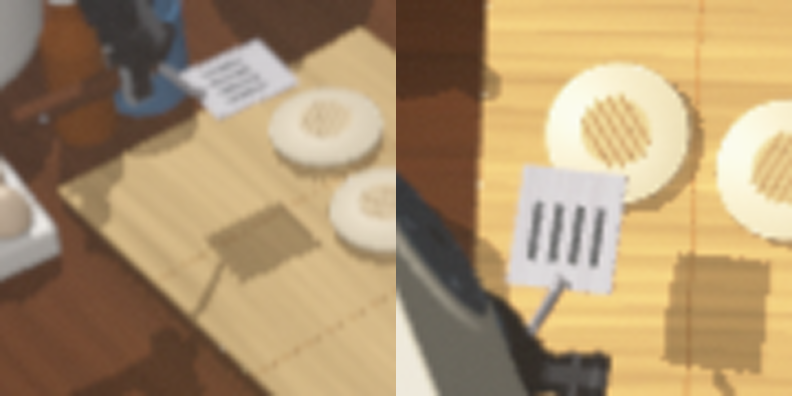

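All four rounds show ridges. Now I'll carry the turner back above its notch.

```bash
python3 -m creep '[[0.05,[0.01,-0.02,-0.01],[0,0,0]],[0.05,[0,-0.04,-0.01],[0,0,0]],[0.05,[0,-0.045,0],[0,0,0]],[0.05,[0,-0.045,0],[0,0,0]],[0.05,[0,-0.045,0],[0,0,0]],[0.05,[0,-0.045,0],[0,0,0]],[0.05,[0,-0.045,0],[0,0,0]],[0.05,[0,-0.045,0],[0,0,0]],[0.05,[0,-0.045,0],[0,0,0]],[0.05,[0,-0.045,0],[0,0,0]]]'; python3 -m creep '[[0.05,[0,-0.045,0],[0,0,0]],[0.05,[0,-0.045,0],[0,0,0]],[0.05,[0,-0.035,0],[0,0,0]],[0.05,[-0.006,-0.025,0],[0,0,0]],[0.05,[0,0,0],[0,0,0.094]],[0.05,[0,0,0],[0,0,0.094]],[0.05,[0,0,0],[0,0,0]],[0.05,[0,0,0],[0,0,0]],[0.05,[0,0,0],[0,0,0]]]'; python3 to.py 440.1 -223.75 47.5 74.39
```

```text
time_s: 44.3
position: [446.9, -66.6, 124.6]
ee_rot: [[-0.996, 0.084, 0.0], [0.084, 0.996, 0.0], [-0.0, 0.0, -1.0]]
contact_force: [1.0, -0.1, -0.5]
grip_width: 0.17
time_s: 45.2
position: [440.9, -214.8, 124.4]
ee_rot: [[-0.964, 0.266, -0.0], [0.266, 0.964, 0.0], [0.0, 0.0, -1.0]]
contact_force: [-0.4, -0.2, -1.6]
grip_width: 0.167
t 45.2 pos [ 440.9 -214.8  124.4] yaw 74.55 grip 0.167 q [ -26.1   13.8  114.     0.    52.2 -100.7] F [-0.4 -0.2 -1.6]
shift now [-0.0017 -0.0089  0.0769] n 1.5493748854929905
turn [ 0.0001 -0.0002  0.0027] shift after turn [-0.0017 -0.0089  0.0769]
```

```bash
python3 -m creep '[[0.05,[-0.0017,-0.0089,0],[0,0,0.0027]],[0.05,[0,0,0.02],[0,0,0]],[0.05,[0,0,0.03],[0,0,0]],[0.05,[0,0,0.02],[0,0,0]],[0.05,[0,0,0.007],[0,0,0]],[0.05,[0,0,0],[0,0,0]],[0.05,[0,0,0],[0,0,0]],[0.05,[0,0,0],[0,0,0]]]'; python3 to.py 440.1 -223.75 47.5 74.39
python3 - <<'E'
from h import *
z,_=snap('side','side34');t,_=snap('top','top34')
z0=np.load('pics/side12.npz')['im'];t0=np.load('pics/top12.npz')['im']
c=lambda a:cv2.resize(a[250:340,250:350],None,fx=4,fy=4,interpolation=2)
e=lambda a:cv2.resize(a[215:290,360:460],None,fx=4,fy=3,interpolation=2)
cv2.imwrite('pics/c34.png',np.vstack([np.hstack([c(z0),c(z)]),np.hstack([e(t0),e(t)])])[:,:,::-1])
# phase shift of blade
def bl(im,box):
    h=cv2.cvtColor(im,cv2.COLOR_RGB2HSV);x0,y0,x1,y1=box
    m=((h[:,:,1]<60)&(h[:,:,2]>150)).astype(np.uint8);m2=np.zeros_like(m);m2[y0:y1,x0:x1]=m[y0:y1,x0:x1]
    k,l,s,cc=cv2.connectedComponentsWithStats(m2);i=1+np.argmax(s[1:,4]);return s[i],cc[i].round(2)
print(bl(z0,(310,268,343,298)),bl(z,(310,268,343,298)))
print(bl(t0,(372,222,404,256)),bl(t,(372,222,404,256)))
E
```

```text
time_s: 46.0
position: [441.0, -224.6, 48.5]
ee_rot: [[-0.962, 0.271, 0.002], [0.271, 0.962, -0.001], [-0.002, -0.0, -1.0]]
contact_force: [0.4, -0.3, -1.3]
grip_width: 0.173
t 46.0 pos [ 441.  -224.6   48.5] yaw 74.26 grip 0.173 q [ -27.2   21.   116.5    0.    42.4 -101.4] F [ 0.4 -0.3 -1.3]
shift now [0.0011 0.0005 0.001 ] n 0.031194695117453923
turn [-0.0003  0.0017 -0.0024] shift after turn [0.0011 0.0005 0.001 ]
(array([311, 273,  31,  25, 442], dtype=int32), array([325.81, 284.53])) (array([311, 272,  31,  26, 472], dtype=int32), array([326.22, 284.31]))
(array([376, 225,  28,  31, 560], dtype=int32), array([389.68, 239.8 ])) (array([376, 224,  28,  32, 562], dtype=int32), array([390.1 , 239.34]))
```

View pics/c34.png

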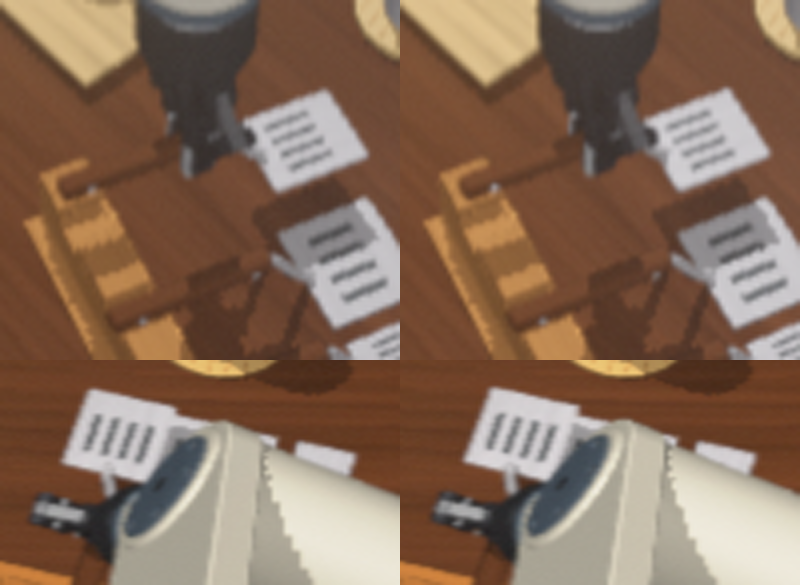

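The grip is unchanged: the blade is within 1 mm of the pick-up picture. I'll lower it into the notch.

```bash
python3 -m creep '[[0.05,[0.001,0.0005,0.005],[0,0.0015,-0.0022]],[0.05,[0,0,0.012],[0,0,0]],[0.05,[0,0,0.01],[0,0,0]],[0.05,[0,0,0.004],[0,0,0]],[0.05,[0,0,0],[0,0,0]],[0.05,[0,0,0],[0,0,0]],[0.05,[0,0,0],[0,0,0]]]'; python3 to.py 440.2 -223.8 3 74.38
```

```text
time_s: 46.8
position: [439.5, -223.4, 16.6]
ee_rot: [[-0.963, 0.269, -0.001], [0.269, 0.963, 0.0], [0.001, 0.0, -1.0]]
contact_force: [0.2, -0.3, -1.1]
grip_width: 0.171
t 46.8 pos [ 439.5 -223.4   16.6] yaw 74.37 grip 0.171 q [ -27.1   24.1  117.5   -0.    38.5 -101.5] F [ 0.2 -0.3 -1.1]
shift now [-0.0008 -0.0002  0.0136] n 0.2723238588155137
turn [ 0.0001 -0.0014 -0.0002] shift after turn [-0.0008 -0.0002  0.0136]
```

```bash
python3 -m creep '[[0.05,[-0.0008,-0.0002,0.005],[0,-0.0012,0]],[0.05,[0,0,0.005],[0,0,0]],[0.05,[0,0,0.002],[0,0,0]],[0.05,[0,0,0.001],[0,0,0]],[0.05,[0,0,0],[0,0,0]],[0.05,[0,0,0],[0,0,0]],[0.05,[0,0,0],[0,0,0]]]'; python3 to.py 440.2 -223.8 2.9 74.38
```

```text
time_s: 47.5
position: [440.1, -223.7, 3.5]
ee_rot: [[-0.963, 0.269, -0.0], [0.269, 0.963, 0.0], [0.0, 0.0, -1.0]]
contact_force: [-0.3, 0.2, -0.1]
grip_width: 0.174
t 47.5 pos [ 440.1 -223.7    3.5] yaw 74.37 grip 0.174 q [ -27.1   25.5  117.7    0.    36.8 -101.5] F [-0.3  0.2 -0.1]
shift now [-0.0001 -0.      0.0006] n 0.013004064777408529
turn [ 0.0001 -0.0003 -0.0001] shift after turn [-0.0001 -0.      0.0006]
```

```bash
python3 -m creep '[[0.05,[0,0,0.0006],[0,0,0]],[0.05,[0,0,0],[0,0,0]],[0.22,[0,0,0],[0,0,0]],[0.3,[0,0,0],[0,0,0]],[0.55,[0,0,0],[0,0,0]],[0.55,[0,0,0],[0,0,0]],[0.55,[0,0,0],[0,0,0]],[0.55,[0,0,0],[0,0,0]]]' 30; python3 to.py 440.2 -223.8 2.9 74.38
python3 - <<'E'
from h import *
z,_=snap('side','side35')
z0=np.load('pics/side11.npz')['im']
c=lambda a:cv2.resize(a[250:350,250:350],None,fx=4,fy=4,interpolation=2)
cv2.imwrite('pics/c35.png',np.hstack([c(z0),c(z)])[:,:,::-1])
E
```

```text
time_s: 48.3
position: [440.0, -223.7, 2.9]
ee_rot: [[-0.963, 0.269, -0.0], [0.269, 0.963, 0.0], [0.0, 0.0, -1.0]]
contact_force: [-0.6, 0.6, 0.2]
grip_width: 0.553
t 48.3 pos [ 440.  -223.7    2.9] yaw 74.37 grip 0.553 q [ -27.1   25.6  117.7    0.    36.7 -101.5] F [-0.6  0.6  0.2]
shift now [-0.0002 -0.     -0.    ] n 0.004263688722863035
turn [ 0.0002 -0.0004 -0.0002] shift after turn [-0.0002 -0.     -0.    ]
```

View pics/c35.png

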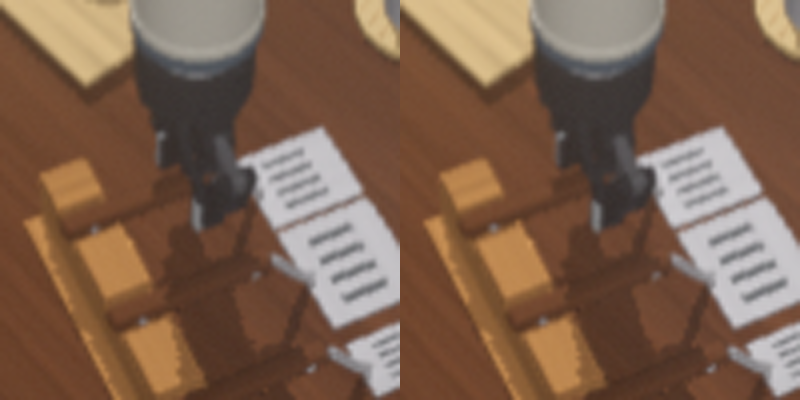

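The turner lies exactly as before. I'll retreat straight up, back the arm off and do the final check.

```bash
python3 -m creep '[[0.55,[0,0,-0.01],[0,0,0]],[0.55,[0,0,-0.03],[0,0,0]],[0.55,[0,0,-0.04],[0,0,0]],[0.55,[0,0,-0.045],[0,0,0]],[0.55,[0,0,-0.045],[0,0,0]],[0.55,[0.02,0.02,-0.03],[0,0,0]],[0.55,[0.02,0.03,0],[0,0,0]],[0.55,[0.02,0.03,0],[0,0,0]],[0.55,[0.01,0.02,0],[0,0,0]],[0.55,[0,0,0],[0,0,0]]]'; python3 -m creep '[[0.55,[0,0,0],[0,0,0]],[0.55,[0,0,0],[0,0,0]],[0.55,[0,0,0],[0,0,0]]]'; python3 rounds.py 36 | grep top; python3 to.py 380 -150 200 74.4
python3 - <<'E'
from h import *
z0=np.load('pics/top0.npz')['im'];z=np.load('pics/top36.npz')['im']
c=lambda a:cv2.resize(a[215:335,350:450],None,fx=4,fy=4,interpolation=2)
cv2.imwrite('pics/c36.png',np.hstack([c(z0),c(z)])[:,:,::-1])
E
```

```text
time_s: 49.35
position: [398.6, -106.6, 203.6]
ee_rot: [[-0.964, 0.267, 0.0], [0.267, 0.964, 0.001], [0.0, 0.001, -1.0]]
contact_force: [-0.0, 0.5, 0.2]
grip_width: 0.555
time_s: 49.65
position: [399.9, -109.3, 203.0]
ee_rot: [[-0.963, 0.27, -0.0], [0.27, 0.963, 0.0], [0.0, -0.0, -1.0]]
contact_force: [-0.1, 0.8, -0.4]
grip_width: 0.548
top round px [175. 190.] area 697 circ 649.2 338.9 45.5 cen [648.9 338.5] zmed 26.2
top round px [299. 190.] area 677 circ 657.7 -2.6 45.6 cen [656.5  -2.6] zmed 26.4
top round px [214. 198.] area 689 circ 627.9 232.1 45.7 cen [627.3 231.6] zmed 26.4
top round px [258. 199.] area 688 circ 629.9 109.9 45.6 cen [629.2 109.8] zmed 26.6
t 49.75 pos [ 399.7 -109.2  202.8] yaw 74.32 grip 0.55 q [-15.5   0.8 117.7   0.   61.6 -89.8] F [0.5 0.1 0.8]
shift now [ 0.0079 -0.0446  0.0028] n 0.9082783608928711
turn [ 0.0001 -0.0008 -0.0015] shift after turn [ 0.008  -0.0446  0.0028]
```

View pics/top36.png

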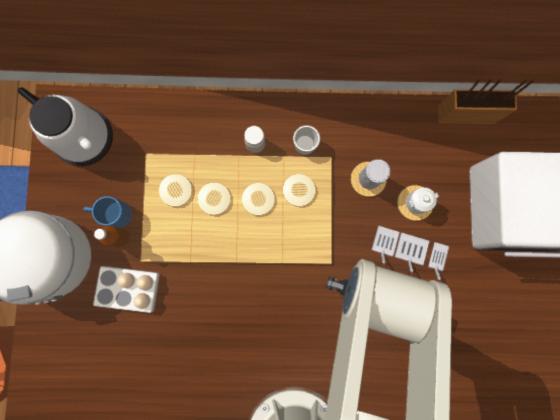

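View pics/side36.png

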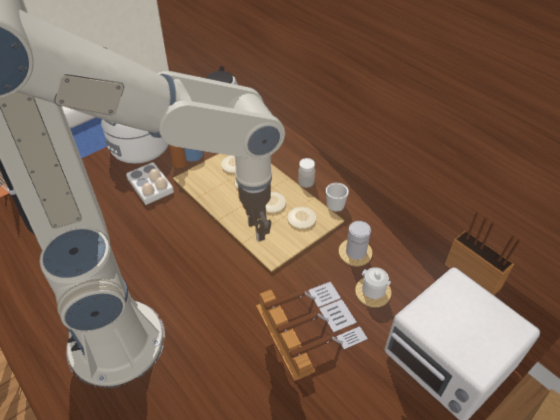

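View pics/c36.png

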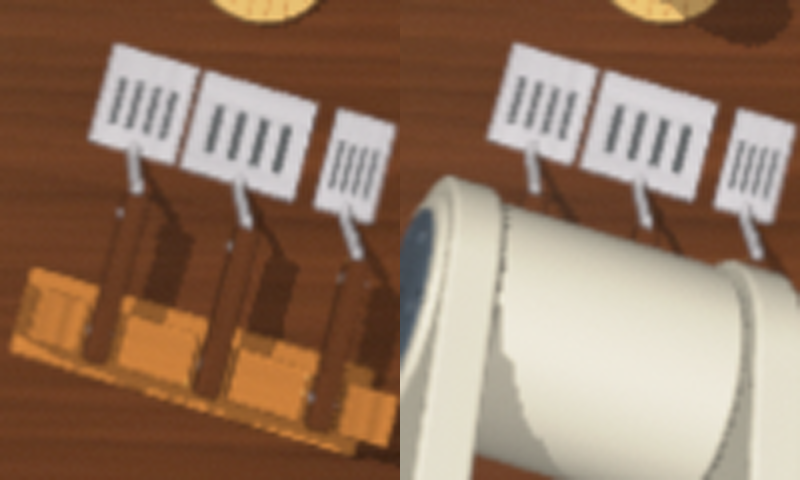

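All the checks agree: four ridged faces are up at (175,190), (214,198), (258,199) and (299,190), the blades are where they started, and the tin and pot are upright on their coasters. I'll hand the job in.

Run:
```python
from plant import bot
print(bot.job_done()); s=bot.observe(); print(s['time_s'],s['position'].round(1))
```

```text
the job is handed in; nothing more can be done
None
the job is handed in; nothing more can be done
```

The job is done and handed in at about 50 s of robot time. The tea tin and the sugar pot stand upright on the two coasters. All four rounds were tipped over low on the board with the middle turner, and that turner is back in its own notch.

**Last checks**
- **Rounds:** the final top view shows all four ridged faces up, flat on the board. Only the turner touched them.
- **Turner:** its blade is back where it was at the start as far as the pictures show, and the other two turners have not moved.
- **Tin and pot:** both are upright, each measured within about 3 mm of its coaster's centre.

**What disagreed or went wrong**
- **Reported TCP:** it read about 29 mm below the real fingertips. My first grip on the pot therefore caught only its lid and slipped off without moving the pot. I then corrected for the offset.
- **First round:** it slid about 10 mm with the blade before turning over.
- **Last round:** it twisted while tilting and had to be steered square before it went over.
- **Knocked round:** I did not see any round knocked aside during the run.

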